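# Drop one bay of a two-bay drop-bottom tube hopper into its tray

### The arm

A 6-joint arm with a two-finger parallel gripper is mounted at the origin on a cart in front of the work surface, level with it; the furniture and walls round the work are solid. World frame = base frame: x ahead of the robot, y to its left, z up, the work surface at z = 0. Lengths are in m, angles in degrees, forces in N, time in s.
With the tool pointing down it reaches from about 0.4 to 0.825 m from the base axis. Payload 7 kg.
Tool frame: the origin (TCP) lies on the centre line of the jaws, within the pads' length; the fingertips stand 25 mm ahead of it and the grasp point (between the pads) lies 6 mm ahead of it; x points along the fingers, z is the direction in which the jaws open and shut, and the axes are right-handed (so a half turn about x gives the same grasp; the last joint's range is limited). The gripper opens to 88 mm and grips with 3 to 60 N. Pads are 19 mm wide; open, the fingers measure 130 mm over their backs; the gripper's body (78 mm by 193 mm) begins 47 mm behind the grasp point.
Start: joints at [86.236, 20.546, 0.682, 0, -70.136, -16.507], TCP at [0.234, 0.633, 0.252] pointing down, gripper open.
Joint ranges: [-176.03, 176.03], [-82.01, 121.73], [-58.28, 71.71], [-173.87, 95.51], [-174.79, -0.11], [-173.66, 173.66]. Speed limits (degrees/s): [136.94, 136.94, 172.46, 180, 180, 180].

### API

Orientations are given as [roll, pitch, yaw] about the fixed x, y, z axes, in that order (R = Rz(yaw) Ry(pitch) Rx(roll)).
In Python, from plant import ctrl gives the robot as it stands. The module is installed in compiled form; this text tells all that it offers.
- The arm moves only by the tool send_rows, never from a script. Its argument "deltas" is a list of rows, each an object of numbers: "dx", "dy", "dz": the shift along the tool's x, y, z in mm; "ax", "ay", "az": the turn, a rotation vector about the tool's x, y, z in units of 5 degrees (1.0 is 5 degrees); "fingers": the opening, from 0 (shut) to 1 (fully open). A call has 1 to 12 rows; each row shifts and turns the commanded pose from where the row before left it, along the tool's axes as they then stand; what a row does not reach is not made up. A row lasts 1/8 s, in which the tool goes at most 62.5 mm and 10.7 degrees, less where a joint would pass 70% of its speed; a pose out of reach is approached as far as the arm can. A call with a gripper value outside its range is refused whole. The fingers move at their own pace and stop on an object; the grip force is fixed at half the most. Time passes only in rows, so rows that do not move let the fingers close. It gives the time, the measured TCP pose, the force and the opening at its end, in the units of the state.
- ctrl.get_obs(): the state, without advancing time (a new reading comes with each control period).
- ctrl.snapshot(name): name is "side" or "top" or "wrist"; returns a dict with "image" (420x560x3 uint8, blue, green, red), "fx", "fy", "cx", "cy" (pixels), "R" (3x3) and "t" (3): a world point X has camera coordinates R X + t; the wrist camera has in their place "hand_eye" (4x4, takes a point from camera to tool coordinates, whose origin is the TCP and whose axes are the tool frame's). Camera axes: x right, y down, z forward; pixel columns grow to the right and rows downward; lengths in m; the calibration is good to about 2 mm. A picture is of the moment at which its call begins: read the wrist's pose just before it. There is no depth.
- ctrl.close_job(): hands the job in, once; it reports no verdict.
The state is a dict: "clock": time; "joint_pos": joint angles; "qvel": joint speeds; "tau": joint torques, N m; "tool_pos": TCP position; "orientation": TCP orientation; "force": force on the tool from outside, world axes, zero at the start; "moment": the same for the moment, N m; "opening": finger opening in m.
Only numpy, scipy, OpenCV 4.12 (cv2) and the standard library are available. Lean on these libraries where they do the work, as an engineer would, in place of code of your own. Each camera call takes 0.05 s, during which the arm holds its last target.

### The job

Push the blue collecting tray in under the tube hopper until it meets the stop at the back. Then push the yellow release tab at the front to the left, just far enough that the floor of the left bay swings open and its two orange-capped tubes drop into the tray; stop there, because pushing on would also open the right bay, whose green-capped tubes must stay inside behind their shut floor. Leave the tray in under the hopper and do not shift the bottle, beaker and box standing beside it.

Things in the scene. Friction and masses are not known exactly. Their poses are not given: they have to be found in the camera images.
- hopper: Fixed white two-bay hopper on four aluminium legs. Origin on the worktop under the middle of the bays; x points from the front (robot side) to the rear, y to the left. Open-topped bays 150 to 222 mm high, 142 mm in x, 186 mm in y, divider at y = 0. Legs and 14 mm high runners at y = +-98 to +-111 mm (x -100 to +90 mm) guide the tray between them.
- tray_stop (a point): middle of the front face of the tray stop, a 30 mm high aluminium bar across the rear between the legs; at x = +75 mm, y = 0 in the hopper's frame
- rail_front (a point): middle of the front face of the aluminium latch cover rail across the hopper's front, 24 mm high, 198 mm long, at x = -94 mm, 140 mm above the worktop. The end brackets reach x = -96 mm. The clear front wall of the bays stands 23 mm farther back, above it; so the gripper's body must be held away from it: tilt the tool about 40 degrees, fingertips towards the hopper.
- tab (a point): centre of the yellow release tab, an upright plate 6 mm thick in the hopper's y, 34 mm high (112 to 146 mm above the worktop), standing out in front of the rail from x = -96 to -124 mm in the hopper's frame. Push it on its right-hand face towards +y (left).
- release (a joint): slide of the release tab, in m, growing to the left (+y): starts between 0 and 0.015, stop at 0.065; 0 is with the tab centre at y = -45 mm of the hopper. 3 to 5 N moves it; it stays where it is left. The left floor drops somewhere between 0.021 and 0.049: hidden and different each time. The right floor drops 0.012 after the left. So push in steps of 2 to 3 mm and check the left floor after each.
- floor_left (a joint): hinge of the left bay's floor, a grey plate hinged along the left outer wall at 148 mm height: 0 rad shut and level, about 1.35 rad hanging open. It falls open under its own weight within about 0.3 s once released.
- floor_right (a joint): the same for the right bay's floor, hinged along the right outer wall: 0 rad shut, 1.35 rad open; it must stay shut.
- tray: blue open collecting tray, 170 mm in x, 184 mm in y, 45 mm high, walls 4 mm thick, about 0.3 kg, standing loose on the worktop between the hopper's runners and sticking out at the front at the start. Origin at the centre of its underside, axes as the hopper's. Home against the stop its origin lies at x = -10 mm, y = 0 in the hopper's frame; the runners leave it 6 mm play on each side.
- tube_a1: self-standing capped sample tube, 104 mm long and 33 mm across, orange screw cap, rigid, about 35 g; it starts lying in the left bay of the hopper with its cap towards the front. Origin at mid-length on its axis; x runs along the tube from cap to foot
- tube_a2: self-standing capped sample tube, 104 mm long and 33 mm across, orange screw cap, rigid, about 35 g; it starts lying in the left bay of the hopper with its cap towards the front. Origin at mid-length on its axis; x runs along the tube from cap to foot
- tube_b1: self-standing capped sample tube, 104 mm long and 33 mm across, green screw cap, rigid, about 35 g; it starts lying in the right bay of the hopper with its cap towards the front. Origin at mid-length on its axis; x runs along the tube from cap to foot
- tube_b2: self-standing capped sample tube, 104 mm long and 33 mm across, green screw cap, rigid, about 35 g; it starts lying in the right bay of the hopper with its cap towards the front. Origin at mid-length on its axis; x runs along the tube from cap to foot
- amber_bottle: bystander: amber reagent bottle with a black cap, 62 mm across, 120 mm high; origin at the centre of its foot
- small_beaker: bystander: clear glass beaker, 53 mm across, 66 mm high; origin at the centre of its foot
- blue_box: bystander: flat dark blue slide box, 84 x 88 x 30 mm; origin at the centre of its underside
Things that resemble listed ones, but are neither listed nor needed, are in the scene too. Leave any pink, purple or turquoise look-alike of the tube_b1 alone.

How it is judged:
By the outcome, as a careful person would: the job done as asked, in the order asked, and still so for the second after the job is handed in, with the robot touching nothing.
It also fails if it takes over 67 s, if anything falls off the work surface, if the arm or the gripper's body presses on something with over 40 N, if the wrist force passes 120 N, or if a joint passes its speed limit or range.

## Working session

There is one attempt and no reset: what is moved stays moved. The work goes in short steps, Python scripts to look and compute and a tool call to move; the robot and the scene stay as the last step left them, time stands still between calls to the robot, and variables do not carry over. Pictures are saved under pics/ and viewed, and the job is handed in when it is done.

Besides the shell and the picture viewer there is one more tool, called after ">>>" as a command line: name --argument value ..., lists and objects as JSON in quotes. send_rows: Moves the arm, as the interface text tells. Its arguments: {"type":"object","properties":{"deltas":{"type":"array","items":{"type":"object","properties":{"dx":{"type":"number"},"dy":{"type":"number"},"dz":{"type":"number"},"ax":{"type":"number"},"ay":{"type":"number"},"az":{"type":"number"},"fingers":{"type":"number"}}}}},"required":["deltas"]}

```bash
mkdir -p pics
python3 - <<'E'
from plant import ctrl
import cv2
o=ctrl.get_obs();print({k:o[k] for k in('clock','tool_pos','orientation','force','opening')})
for n in('side','top','wrist'):
    s=ctrl.snapshot(n);cv2.imwrite(f'pics/{n}0.png',s['image'])
    print(n,{k:v for k,v in s.items() if k!='image'})
E
```

```text
{'clock': 0.0, 'tool_pos': array([0.23373601, 0.63276608, 0.25060748]), 'orientation': array([   5.95166543,   89.90400441, -104.32455858]), 'force': array([ 0.02078873, -0.00597359, -0.57029904]), 'opening': 0.08745178811799525}
side {'fx': 382.6761714270745, 'fy': 382.6761714270745, 'cx': 280.83454072250765, 'cy': 209.31949990080352, 'R': array([[-0.98942989, -0.14436133, -0.01372229],
       [-0.0674399 ,  0.54185605, -0.83776123],
       [ 0.12837583, -0.82798057, -0.54586428]]), 't': array([0.59332642, 0.14482424, 1.08722967])}
top {'fx': 404.60094099969365, 'fy': 404.60094099969365, 'cx': 272.96578008533993, 'cy': 201.60817059424173, 'R': array([[ 0.00991435, -0.99991826,  0.0080736 ],
       [-0.99186764, -0.01085842, -0.12680964],
       [ 0.12688694, -0.0067507 , -0.99189421]]), 't': array([-0.05056118,  0.61298212,  1.30340929])}
wrist {'fx': 378.0651099400023, 'fy': 378.0651099400023, 'cx': 274.6269770764077, 'cy': 204.4127267631726, 'hand_eye': array([[ 1.63253386e-04, -3.05244548e-01,  9.52273983e-01,
        -1.32544525e-01],
       [ 1.59256806e-05, -9.52273995e-01, -3.05244554e-01,
         8.28876377e-02],
       [ 9.99999987e-01,  6.49978184e-05, -1.50600727e-04,
        -5.74408920e-04],
       [ 0.00000000e+00,  0.00000000e+00,  0.00000000e+00,
         1.00000000e+00]])}
```

View pics/side0.png

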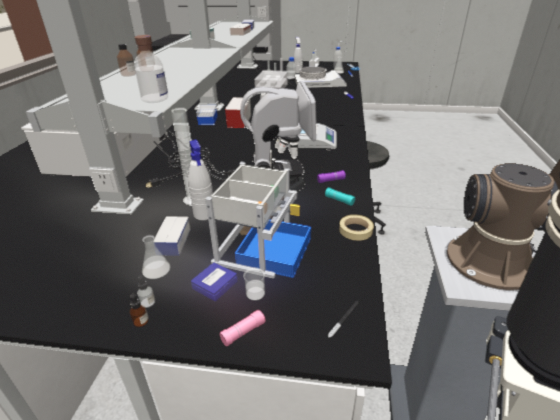

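View pics/top0.png

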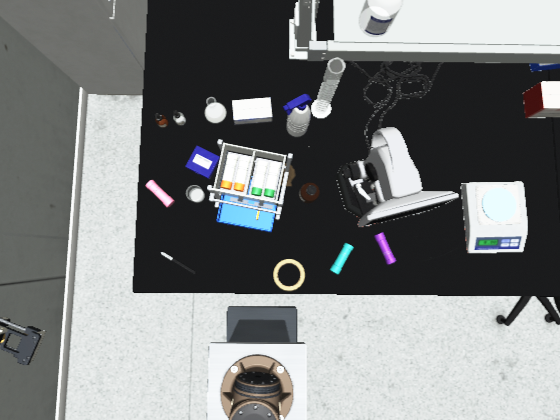

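View pics/wrist0.png

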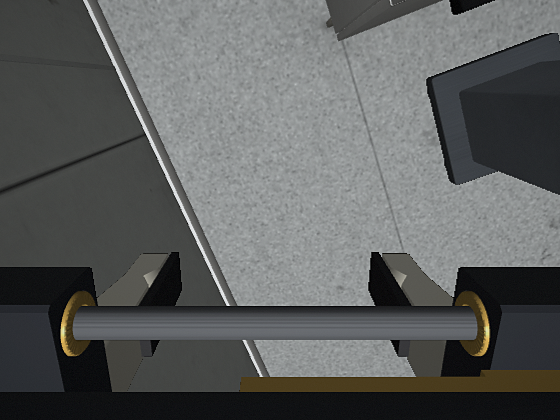

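Run:
```python
import cv2
t=cv2.imread('pics/top0.png')[130:245,180:330];cv2.imwrite('pics/topc.png',cv2.resize(t,None,fx=5,fy=5,interpolation=cv2.INTER_CUBIC))
t=cv2.imread('pics/side0.png')[150:310,180:340];cv2.imwrite('pics/sidec.png',cv2.resize(t,None,fx=3.7,fy=3.7,interpolation=cv2.INTER_CUBIC))
```

```text
(no output)
```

View pics/topc.png

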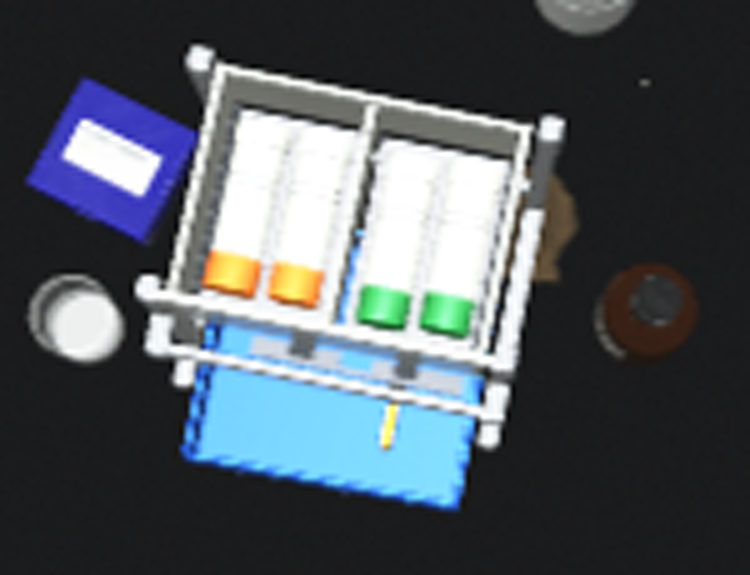

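View pics/sidec.png

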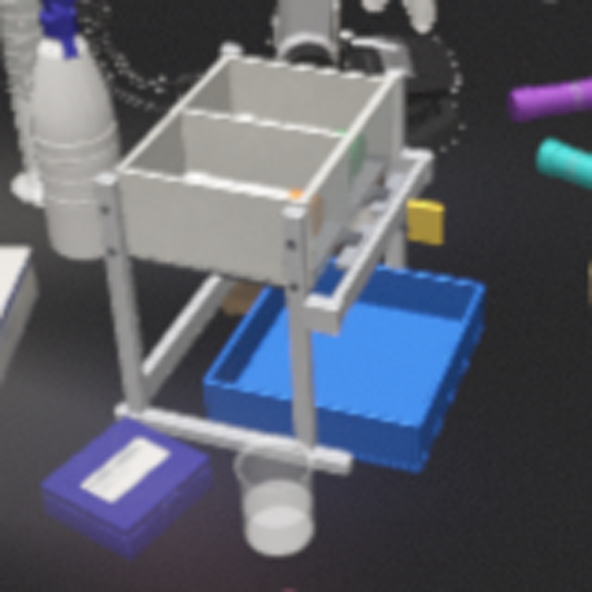

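```bash
cat > h.py <<'E'
import numpy as np
from plant import ctrl
def ray(s,u,v,z):
    d=s['R'].T@np.array([(u-s['cx'])/s['fx'],(v-s['cy'])/s['fy'],1]);c=-s['R'].T@s['t']
    return c+d*(z-c[2])/d[2]
def proj(s,X):
    p=s['R']@np.array(X)+s['t'];return s['fx']*p[0]/p[2]+s['cx'],s['fy']*p[1]/p[2]+s['cy']
E
python3 - <<'E'
from h import *
np.set_printoptions(precision=4,suppress=True)
s=ctrl.snapshot('top');w=ctrl.snapshot('side')
T=lambda u,v,z:ray(s,180+u/5,130+v/5,z)
S=lambda u,v,z:ray(w,180+u/3.7,150+v/3.7,z)
for n,a in dict(trayFL=(183,460,.045),trayFR=(458,508,.045),runL=(183,385,.014),runR=(490,442,.014),railL=(150,352,.152),railR=(496,412,.152),rimRL=(220,68,.222),rimRR=(533,130,.222),tabrear=(396,405,.146),tabfront=(386,448,.146),bottlecap=(657,297,.12),beaker=(75,330,.03),box=(112,155,.03)).items(): print(n,T(*a))
print('side')
for n,a in dict(trayFL=(418,425,.045),trayFR=(485,285,.045),tabfronttop=(444,207,.146),tabbotfront=(443,244,.112),railLtop=(335,310,.152),railRtop=(432,155,.152),runL=(350,460,.014)).items(): print(n,S(*a))
P=lambda n:T(*n)
E
```

```text
trayFL [0.5433 0.14   0.045 ]
trayFR [ 0.5137 -0.0406  0.045 ]
runL [0.5963 0.1455 0.014 ]
runR [ 0.5599 -0.0618  0.014 ]
railL [0.6007 0.1477 0.152 ]
railR [ 0.5663 -0.0626  0.152 ]
rimRL [0.7589 0.1014 0.222 ]
rimRR [ 0.7241 -0.0812  0.222 ]
tabrear [ 0.5706 -0.0018  0.146 ]
tabfront [0.5443 0.0038 0.146 ]
bottlecap [ 0.643  -0.1636  0.12  ]
beaker [0.6307 0.2165 0.03  ]
box [0.7504 0.1956 0.03  ]
side
trayFL [0.5458 0.1421 0.045 ]
trayFR [ 0.5117 -0.0352  0.045 ]
tabfronttop [0.5422 0.0085 0.146 ]
tabbotfront [0.5426 0.0082 0.112 ]
railLtop [0.6009 0.155  0.152 ]
railRtop [ 0.5587 -0.0571  0.152 ]
runL [0.5944 0.1514 0.014 ]
```

Run:
```python
from h import *
np.set_printoptions(precision=4,suppress=True)
s=ctrl.snapshot('top');w=ctrl.snapshot('side')
for z in(0,.02,.03):print(z,ray(s,289,274,z),ray(w,356,228,z))
o=ctrl.get_obs()
print('outer',ray(s,289,259,.02),ray(s,274,274,.02),'cyan',ray(s,333,270,.02),ray(s,350,247,.02),'edge',ray(s,289,293,0))
from scipy.spatial.transform import Rotation as Ro
R=Ro.from_euler('xyz',o['orientation'],degrees=True);print(R.as_matrix())
th=-10;az=55
# target
hx=np.array([np.cos(np.radians(th)),np.sin(np.radians(th)),0]);hy=np.array([-hx[1],hx[0],0]);z=np.array([0,0,1])
t=np.radians(az);X=-np.cos(t)*z+np.sin(t)*hx;Z=-hy;Y=np.cross(Z,X)
Rt=Ro.from_matrix(np.c_[X,Y,Z]);print(Rt.as_euler('xyz',degrees=True),Rt.as_matrix())
d=(R.inv()*Rt).as_rotvec(degrees=True);print('rotvec/5',d/5)
```

```text
0 [ 0.3753 -0.1004  0.    ] [ 0.3723 -0.1104  0.    ]
0.02 [ 0.3763 -0.0995  0.02  ] [ 0.3747 -0.0823  0.02  ]
0.03 [ 0.3768 -0.099   0.03  ] [ 0.3758 -0.0682  0.03  ]
outer [ 0.4252 -0.0992  0.02  ] [ 0.3758 -0.0501  0.02  ] cyan [ 0.3907 -0.2446  0.02  ] [ 0.4666 -0.3018  0.02  ] edge [ 0.3131 -0.1007  0.    ]
[[-0.0001  0.9381 -0.3465]
 [-0.0003 -0.3465 -0.9381]
 [-1.      0.      0.0003]]
[ 90.  35. -10.] [[ 0.8067  0.5649 -0.1736]
 [-0.1422 -0.0996 -0.9848]
 [-0.5736  0.8192 -0.    ]]
rotvec/5 [-1.8921  0.9897 10.9695]
```

>>> send_rows --deltas '[{"dy": 34,"dz": 38},{"dy": 34,"dz": 38},{"dy": 34,"dz": 38},{"dy": 34,"dz": 38},{"dy": 34,"dz": 38},{"dy": 34,"dz": 38},{"dy": 34,"dz": 38},{"dy": 34,"dz": 38},{"dy": 34,"dz": 38},{"dy": 34,"dz": 38},{"dy": 34,"dz": 38},{"dy": 34,"dz": 38}]'

```text
validation failed for argument at $.de...
```

>>> send_rows --deltas '[{"dx": 0,"dy": 34,"dz": 38,"ax": 0,"ay": 0,"az": 0,"fingers": 1},{"dx": 0,"dy": 34,"dz": 38,"ax": 0,"ay": 0,"az": 0,"fingers": 1},{"dx": 0,"dy": 34,"dz": 38,"ax": 0,"ay": 0,"az": 0,"fingers": 1}]'

```text
clock: 0.72
tool_pos: [0.2904, 0.4894, 0.2515]
orientation: [62.6, 90.0, -47.6]
force: [1.0, -0.1, 0.2]
opening: 0.0876
```

>>> send_rows --deltas '[{"dx": 0,"dy": 34,"dz": 38,"ax": 0,"ay": 0,"az": 0,"fingers": 1},{"dx": 0,"dy": 34,"dz": 38,"ax": 0,"ay": 0,"az": 0,"fingers": 1},{"dx": 0,"dy": 34,"dz": 38,"ax": 0,"ay": 0,"az": 0,"fingers": 1},{"dx": 0,"dy": 34,"dz": 38,"ax": 0,"ay": 0,"az": 0,"fingers": 1},{"dx": 0,"dy": 34,"dz": 38,"ax": 0,"ay": 0,"az": 0,"fingers": 1},{"dx": 0,"dy": 34,"dz": 38,"ax": 0,"ay": 0,"az": 0,"fingers": 1},{"dx": 0,"dy": 34,"dz": 38,"ax": 0,"ay": 0,"az": 0,"fingers": 1},{"dx": 0,"dy": 34,"dz": 38,"ax": 0,"ay": 0,"az": 0,"fingers": 1},{"dx": 0,"dy": 34,"dz": 38,"ax": 0,"ay": 0,"az": 0,"fingers": 1}]'

```text
clock: 1.85
tool_pos: [0.459, 0.0625, 0.252]
orientation: [139.6, 89.9, 29.4]
force: [0.1, 0.1, 0.1]
opening: 0.0875
```

>>> send_rows --deltas '[{"dx": 0,"dy": 0,"dz": 0,"ax": -0.315,"ay": 0.165,"az": 1.828,"fingers": 1},{"dx": 0,"dy": 0,"dz": 0,"ax": -0.315,"ay": 0.165,"az": 1.828,"fingers": 1},{"dx": 0,"dy": 0,"dz": 0,"ax": -0.315,"ay": 0.165,"az": 1.828,"fingers": 1},{"dx": 0,"dy": 0,"dz": 0,"ax": -0.315,"ay": 0.165,"az": 1.828,"fingers": 1},{"dx": 0,"dy": 0,"dz": 0,"ax": -0.315,"ay": 0.165,"az": 1.828,"fingers": 1},{"dx": 0,"dy": 0,"dz": 0,"ax": -0.315,"ay": 0.165,"az": 1.828,"fingers": 1}]'

```text
clock: 2.6
tool_pos: [0.5054, 0.0948, 0.3609]
orientation: [87.7, 43.0, -13.5]
force: [0.5, 0.6, 1.0]
opening: 0.0875
```

```bash
cat >> h.py <<'E'
import cv2
from scipy.spatial.transform import Rotation as Ro
np.set_printoptions(precision=4,suppress=True)
O=np.array([.676,.028,0]);th=np.radians(-10)
HX=np.array([np.cos(th),np.sin(th),0]);HY=np.array([-HX[1],HX[0],0]);Zw=np.array([0,0,1.])
def hop(p): p=np.array(p)-O; return np.array([p@HX,p@HY,p[2]])
def wor(h): return O+h[0]*HX+h[1]*HY+h[2]*Zw
def state():
    o=ctrl.get_obs();R=Ro.from_euler('xyz',o['orientation'],degrees=True)
    return o,R
def goto(tip_h):
    """mm in tool axes to bring fingertip centre to hopper-frame point"""
    o,R=state();tip=o['tool_pos']+R.apply([.025,0,0])
    d=R.inv().apply(wor(tip_h)-tip)*1000
    print('clock',o['clock'],'tip_h',hop(tip),'delta tool mm',d,'ori',o['orientation'],'F',o['force'])
def wcam():
    o,R=state();s=ctrl.snapshot('wrist');H=s['hand_eye'];M=np.eye(4);M[:3,:3]=R.as_matrix();M[:3,3]=o['tool_pos']
    C=np.linalg.inv(M@H);s['R']=C[:3,:3];s['t']=C[:3,3];return s
E
python3 - <<'E'
from h import *
goto([-.18,0,.025]);goto([-.18,0,.20])
print(ctrl.get_obs()['joint_pos'])
s=wcam();cv2.imwrite('pics/w1.png',s['image'])
E
```

```text
clock 2.6 tip_h [-0.1613  0.0351  0.3438] delta tool mm [ 205.5459 -245.5186   26.2323] ori [ 87.686   43.0479 -13.4663] F [0.5229 0.6001 1.0497]
clock 2.6 tip_h [-0.1613  0.0351  0.3438] delta tool mm [  86.0893 -117.7357   31.3959] ori [ 87.686   43.0479 -13.4663] F [0.5229 0.6001 1.0497]
[ 46.0499 -17.1154 -58.2046  66.7307 -43.2775 -16.3433]
```

View pics/w1.png

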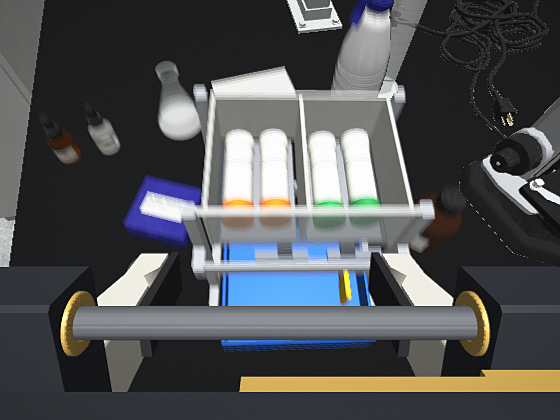

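```bash
cat >> h.py <<'E'
def rt(az,yaw=0):
    t=np.radians(az);X=-np.cos(t)*Zw+np.sin(t)*HX;Z=-HY;Y=np.cross(Z,X)
    return Ro.from_euler('z',yaw,degrees=True)*Ro.from_matrix(np.c_[X,Y,Z])
def plan(tip_h,az,yaw=0,n=1):
    """rows: rotate first (n rows) while TCP shifts; constant per-row world shift -> report first: pure shift in current axes, then rotvec"""
    o,R=state();Rt=rt(az,yaw);T=wor(tip_h)-Rt.apply([.025,0,0])
    d=R.inv().apply(T-o['tool_pos'])*1000;rv=(R.inv()*Rt).as_rotvec(degrees=True)/5
    print('clock',o['clock'],'tip_h',hop(o['tool_pos']+R.apply([.025,0,0])),'joints',o['joint_pos'],'F',o['force'])
    print('shift(now axes)',d,'norm',np.linalg.norm(d),'rot',rv,'TCP target',T)
E
python3 - <<'E'
from h import *
plan([-.2,0,.2],38)
o,R=state();j=np.radians(o['joint_pos'])
for s4 in(1,-1):
  for s6 in (1,-1):
    M=Ro.from_euler('z',j[0])*Ro.from_euler('y',j[1]-j[2])*Ro.from_euler('x',s4*j[3])*Ro.from_euler('y',-j[4])*Ro.from_euler('x',s6*j[5])
    print(s4,s6,(M.inv()*R).as_rotvec(degrees=True))
E
```

```text
clock 2.65 tip_h [-0.1602  0.0376  0.3474] joints [ 46.0337 -17.1084 -58.0914  67.3146 -43.3069 -16.5611] F [-0.1281  2.7407  3.6046]
shift(now axes) [  72.4865 -131.3686   35.4434] norm 154.1695312553954 rot [-0.0202  0.4803 -1.8691] TCP target [0.4639 0.0654 0.2197]
1 1 [ 76.6212 -86.4267  -0.    ]
1 -1 [ 49.7768 -78.2898  23.2814]
-1 1 [-146.8777   -0.       -0.    ]
-1 -1 [-180.   -0.   -0.]
```

>>> send_rows --deltas '[{"dx": 18,"dy": -33,"dz": 9,"ax": 0,"ay": 0.12,"az": -0.47,"fingers": 1},{"dx": 18,"dy": -33,"dz": 9,"ax": 0,"ay": 0.12,"az": -0.47,"fingers": 1},{"dx": 18,"dy": -33,"dz": 9,"ax": 0,"ay": 0.12,"az": -0.47,"fingers": 1},{"dx": 18,"dy": -33,"dz": 9,"ax": 0,"ay": 0.12,"az": -0.47,"fingers": 1}]'

```text
clock: 3.15
tool_pos: [0.4707, 0.0804, 0.2709]
orientation: [88.4, 56.9, -12.5]
force: [-0.5, -1.0, -0.4]
opening: 0.0876
```

```bash
cat >> h.py <<'E'
import json,os
def log():
    o=ctrl.get_obs();L=json.load(open('log.json')) if os.path.exists('log.json') else [[[86.236,20.546,.682,0,-70.136,-16.507],[.23373601,.63276608,.25060748]],[[46.0499,-17.1154,-58.2046,66.7307,-43.2775,-16.3433],[.5054,.0948,.3609]]]
    L.append([list(o['joint_pos']),list(o['tool_pos'])]);json.dump(L,open('log.json','w'));return L
def fk(j,p):
    j=np.radians(j);a1,d1,L1,a3,L2,L6=p
    E=Ro.from_euler
    R1=E('z',j[0]);R3=R1*E('y',j[1]-j[2]);R5=R3*E('x',-j[3])*E('y',-j[4])
    pos=R1.apply([a1+L1*np.sin(j[1]),0,d1+L1*np.cos(j[1])])+R3.apply([L2,0,a3])+R5.apply([L6,0,0])
    return pos,R5*E('x',np.pi-j[5])
E
python3 - <<'E'
from h import *
plan([-.2,0,.2],38)
L=log()
from scipy.optimize import least_squares
f=lambda p:np.concatenate([fk(j,p)[0]-x for j,x in L])
r=least_squares(f,[.1,.3,.4,.05,.4,.3]);print(r.x,r.fun)
E
```

```text
clock 3.15 tip_h [-0.1977  0.0154  0.25  ] joints [ 48.001  -15.0291 -58.2152  48.0985 -39.7002  -5.0054] F [-0.4535 -0.9966 -0.3524]
shift(now axes) [ 41.0736 -31.2254  15.3057] norm 53.81757551427632 rot [-0.0934  0.2768  0.9813] TCP target [0.4639 0.0654 0.2197]
[ 0.2265  0.4485  0.5363 -0.0821  0.2763  0.5286] [-0.1913  0.0125  0.0004  0.025  -0.0243 -0.0042 -0.033   0.03    0.0038]
```

>>> send_rows --deltas '[{"dx": 14,"dy": -10,"dz": 5,"ax": 0,"ay": 0.1,"az": 0.3,"fingers": 1},{"dx": 14,"dy": -10,"dz": 5,"ax": 0,"ay": 0.1,"az": 0.3,"fingers": 1},{"dx": 14,"dy": -10,"dz": 5,"ax": 0,"ay": 0.1,"az": 0.3,"fingers": 1}]'

```text
clock: 3.52
tool_pos: [0.491, 0.0768, 0.2698]
orientation: [89.2, 56.1, -11.5]
force: [0.9, 0.2, 0.4]
opening: 0.0877
```

```bash
cat >> h.py <<'E'
def fk(j,p):
    j=np.radians(j);a1,d1,L1,a3,L2,L6,b,c,e=p
    E=Ro.from_euler
    R1=E('z',j[0]);R3=R1*E('y',j[1]-j[2]);R4=R3*E('x',-j[3]);R5=R4*E('y',-j[4])
    pos=R1.apply([a1+L1*np.sin(j[1]),b,d1+L1*np.cos(j[1])])+R3.apply([L2,0,a3])+R4.apply([0,c,e])+R5.apply([L6,0,0])
    return pos,R5*E('x',np.pi-j[5])
from scipy.optimize import least_squares
def fit(L):
    f=lambda p:np.concatenate([fk(j,p)[0]-x for j,x in L]+[1e-3*(np.array(p)-[0,.3,.4,0,.4,.3,-.1,0,0])])
    return least_squares(f,[0,.3,.4,0,.4,.3,-.1,0,0])
E
python3 - <<'E'
from h import *
plan([-.2,0,.2],38)
L=log();r=fit(L);print(r.x,r.fun[:-9]*1000)
E
```

```text
clock 3.525 tip_h [-0.1767  0.0156  0.2491] joints [ 43.0664 -13.1577 -58.2063  51.7549 -35.3508  -4.6252] F [0.9406 0.2149 0.3722]
shift(now axes) [ 28.0828 -48.3184  15.9295] norm 58.11249787781496 rot [-0.0893  0.1757  0.8264] TCP target [0.4639 0.0654 0.2197]
[ 0.0014  0.1973  0.6018 -0.      0.4618  0.353   0.0004 -0.1921 -0.0003] [ 0.0025 -0.0011  0.0041  0.0159  0.0131 -0.0146 -0.029  -0.0281 -0.0264
  0.0138  0.0156  0.0369]
```

```bash
cat >> h.py <<'E'
PK=[0.0014,.1973,.6018,0,.4618,.353,.0004,-.1921,-.0003]
LO=np.array([-176.03,-82.01,-58.28,-173.87,-174.79,-173.66]);HI=np.array([176.03,121.73,71.71,95.51,-.11,173.66])
def ik(T,Rt,j0=None,n=30,seed=0):
    rng=np.random.default_rng(seed);S=[]
    def f(j):
        p,R=fk(j,PK);return np.r_[(p-T)*10,(R.inv()*Rt).as_rotvec()]
    st=[j0] if j0 is not None else []
    st+= [rng.uniform(LO+1,HI-1) for _ in range(n)]
    for s in st:
        r=least_squares(f,np.clip(s,LO+.5,HI-.5),bounds=(LO+.3,HI-.3),x_scale=30)
        if r.cost<1e-7 and not any(np.abs(r.x-q).max()<1 for q in S): S.append(r.x)
    return S
E
python3 - <<'E'
from h import *
np.set_printoptions(precision=1,suppress=True)
j0=[86.236,20.546,.682,0,-70.136,-16.507]
for az in(40,45,50,55):
  for tip in([-.17,0,.022],[-.10,0,.022],[-.112,-.06,.128]):
    for fl in(0,180):
      Rt=rt(az)*Ro.from_euler('x',fl,degrees=True);T=wor(tip)-Rt.apply([.025,0,0])
      print(az,tip,fl,ik(T,Rt,j0,25))
E
```

```text
40 [-0.17, 0, 0.022] 0 []
40 [-0.17, 0, 0.022] 180 []
40 [-0.1, 0, 0.022] 0 [array([ -18. ,   19.2,  -53.6, -166.9,  -23.1,  -96. ])]
40 [-0.1, 0, 0.022] 180 [array([ -18. ,   19.2,  -53.6, -166.9,  -23.1,   84. ])]
40 [-0.112, -0.06, 0.128] 0 []
40 [-0.112, -0.06, 0.128] 180 []
45 [-0.17, 0, 0.022] 0 []
45 [-0.17, 0, 0.022] 180 []
45 [-0.1, 0, 0.022] 0 []
45 [-0.1, 0, 0.022] 180 []
45 [-0.112, -0.06, 0.128] 0 []
45 [-0.112, -0.06, 0.128] 180 []
50 [-0.17, 0, 0.022] 0 []
50 [-0.17, 0, 0.022] 180 []
50 [-0.1, 0, 0.022] 0 []
50 [-0.1, 0, 0.022] 180 []
50 [-0.112, -0.06, 0.128] 0 []
50 [-0.112, -0.06, 0.128] 180 []
55 [-0.17, 0, 0.022] 0 []
55 [-0.17, 0, 0.022] 180 []
55 [-0.1, 0, 0.022] 0 []
55 [-0.1, 0, 0.022] 180 []
55 [-0.112, -0.06, 0.128] 0 [array([ -28.5,    5. ,  -53.5, -144.3,  -26.4, -111.9])]
55 [-0.112, -0.06, 0.128] 180 [array([ -28.5,    5. ,  -53.5, -144.3,  -26.4,   68.1])]
```

```bash
cat >> h.py <<'E'
def ik(T,Rt,n=16,seed=0,slack=0):
    rng=np.random.default_rng(seed);S=[]
    def f(j):
        p,R=fk(j,PK);return np.r_[(p-T)*10,(R.inv()*Rt).as_rotvec()]
    for s in [rng.uniform(LO,HI) for _ in range(n)]:
        r=least_squares(f,s,method='lm',x_scale=np.full(6,30.),max_nfev=300)
        if r.cost>1e-7: continue
        x=(r.x+180)%360-180
        m=np.minimum(x-LO,HI-x).min()
        if m>slack and not any(np.abs(x-q).max()<1 for q in S): S.append(x)
    return S
E
cat > scan.py <<'E'
from h import *
np.set_printoptions(precision=0,suppress=True)
import sys
for name,tip in(('push0',[-.17,0,.022]),('push1',[-.10,0,.022]),('tab',[-.112,-.06,.128])):
  for az in(30,40,50):
    for yaw in(-60,-40,-20,0,20,40,60):
      Rt=rt(az,yaw);T=wor(tip)-Rt.apply([.025,0,0])
      print(name,az,yaw,[list(q.round()) for q in ik(T,Rt,14)],flush=True)
E
time timeout 500 python3 scan.py
```

```text
push0 30 -60 [[np.float64(43.0), np.float64(22.0), np.float64(-53.0), np.float64(48.0), np.float64(-39.0), np.float64(-67.0)]]
push0 30 -40 []
push0 30 -20 []
push0 30 0 []
push0 30 20 []
push0 30 40 [[np.float64(21.0), np.float64(12.0), np.float64(-42.0), np.float64(-35.0), np.float64(-8.0), np.float64(132.0)]]
push0 30 60 [[np.float64(7.0), np.float64(15.0), np.float64(-32.0), np.float64(-46.0), np.float64(-28.0), np.float64(171.0)]]
push0 40 -60 [[np.float64(47.0), np.float64(26.0), np.float64(-54.0), np.float64(54.0), np.float64(-45.0), np.float64(-77.0)]]
push0 40 -40 []
push0 40 -20 []
push0 40 0 []
push0 40 20 []
push0 40 40 [[np.float64(-3.0), np.float64(13.0), np.float64(-36.0), np.float64(-75.0), np.float64(-21.0), np.float64(-169.0)]]
push0 40 60 [[np.float64(-7.0), np.float64(18.0), np.float64(-30.0), np.float64(-65.0), np.float64(-37.0), np.float64(-161.0)]]
push0 50 -60 [[np.float64(51.0), np.float64(31.0), np.float64(-53.0), np.float64(56.0), np.float64(-53.0), np.float64(-84.0)]]
push0 50 -40 []
push0 50 -20 []
push0 50 0 []
push0 50 20 [[np.float64(-33.0), np.float64
[... 2635 characters left out ...]
64(-0.0), np.float64(4.0), np.float64(-31.0), np.float64(-46.0), np.float64(-27.0), np.float64(157.0)]]
tab 40 60 []
tab 50 -60 [[np.float64(41.0), np.float64(21.0), np.float64(-51.0), np.float64(57.0), np.float64(-58.0), np.float64(-70.0)]]
tab 50 -40 []
tab 50 -20 []
tab 50 0 []
tab 50 20 [[np.float64(-1.0), np.float64(2.0), np.float64(-36.0), np.float64(-72.0), np.float64(-9.0), np.float64(169.0)]]
tab 50 40 [[np.float64(-17.0), np.float64(7.0), np.float64(-30.0), np.float64(-71.0), np.float64(-36.0), np.float64(-169.0)]]
tab 50 60 [[np.float64(-21.0), np.float64(15.0), np.float64(-21.0), np.float64(-63.0), np.float64(-54.0), np.float64(-160.0)]]
real	0m29.825s
user	0m30.129s
sys	0m0.196s
```

```bash
cat >> h.py <<'E'
def box(x0,x1,y0,y1,z0,z1,n=(9,9,13)):
    g=np.meshgrid(np.linspace(x0,x1,n[0]),np.linspace(y0,y1,n[1]),np.linspace(z0,z1,n[2]),indexing='ij')
    return np.stack([a.ravel() for a in g],1)
BODY=np.r_[box(-.20,-.041,-.039,.039,-.0965,.0965,(12,7,15)),box(-.20,-.10,.039,.10,-.03,.03,(5,4,5))]
FING=box(-.041,.025,-.0095,.0095,-.0215,.0215,(12,5,7))
LINK=box(-.353,-.2,-.05,.05,-.05,.05,(7,5,5))
def obst(tab_y,tray_front):
    return dict(rail=[-.096,-.078,-.111,.111,.128,.152],tab=[-.124,-.09,tab_y-.003,tab_y+.003,.112,.146],bays=[-.073,.073,-.1,.1,.145,.222],
     legL=[-.09,.09,.098,.111,0,.222],legR=[-.09,.09,-.111,-.098,0,.222],runL=[-.1,.09,.098,.111,0,.014],runR=[-.1,.09,-.111,-.098,0,.014],
     tray=[tray_front,tray_front+.17,-.092,.092,0,.045],table=[-9,9,-9,9,-1,0])
def clr(Rh,tip,pts,ob,skip=()):
    P=tip+Rh.apply(pts-np.array([.025,0,0]));best=(9,'')
    for k,b in ob.items():
        if k in skip: continue
        b=np.array(b).reshape(3,2);d=np.linalg.norm(np.maximum(0,np.maximum(b[:,0]-P,P-b[:,1])),axis=1).min()
        if d<best[0]: best=(d,k)
    return best
TH=Ro.from_euler('z',-10,degrees=True)
def rth(az,yaw,roll):  # in hopper frame
    return TH.inv()*rt(az,yaw)*Ro.from_euler('x',roll,degrees=True)
E
cat > s2.py <<'E'
from h import *
np.set_printoptions(precision=0,suppress=True)
ob=obst(-.043,-.095);res=[]
for az in range(25,71,5):
  for yaw in list(range(-90,91,10)):
    for roll in range(0,360,15):
      Rh=rth(az,yaw,roll)
      F=Rh.apply(FING-np.array([.025,0,0]))
      lo=F[:,2].min(); zt=.010-lo
      if zt>.035 : continue
      m=F[:,2]+zt<.045
      hx=-.095-F[m,0].max()
      # contact hy should be 0
      cy=F[m][np.argmax(F[m,0]),1]
      tip=np.array([hx,-cy,zt])
      cf=clr(Rh,tip,FING,ob,('tray',))
      cb=clr(Rh,tip,BODY,ob); 
      s=min(cf[0],cb[0],cb[0])
      if s>.006: res.append((s,az,yaw,roll,tip,cf,cb))
res.sort(key=lambda r:-r[0]);print(len(res))
k=0;seen={}
for r in res:
    if seen.get((r[1],r[2]),0)>=2: continue
    seen[(r[1],r[2])]=seen.get((r[1],r[2]),0)+1
    s,az,yaw,roll,tip,cf,cb=r
    Rt=TH*rth(az,yaw,roll);ok=[]
    for t in(tip,tip-[.075,0,0]):
        ok.append([q.round() for q in ik(wor(t)-Rt.apply([.025,0,0]),Rt,14,slack=2)])
    if all(ok): print(round(s,4),az,yaw,roll,tip.round(3),cf,cb,ok[0][0],ok[1][0],flush=True);k+=1
    if k>15: break
E
timeout 560 python3 s2.py
```

```text
140
0.01 45 20 15 [-0.  0.  0.] (np.float64(0.010000000000000002), 'table') (np.float64(0.010816065354452438), 'tab') [ -15.   19.  -39. -121.  -20. -145.] [ -22.   17.  -51. -129.  -29. -129.]
0.01 55 30 0 [-0.  0.  0.] (np.float64(0.010000000000000002), 'table') (np.float64(0.012370686769211348), 'legR') [ -29.   29.  -44. -120.  -45. -108.] [ -37.   33.  -55. -121.  -54.  -92.]
0.01 45 20 195 [-0.  0.  0.] (np.float64(0.01), 'table') (np.float64(0.010816065354452455), 'tab') [ -15.   19.  -39. -121.  -20.   35.] [ -22.   17.  -51. -129.  -29.   51.]
0.0091 45 30 210 [-0.  0.  0.] (np.float64(0.010000000000000002), 'table') (np.float64(0.009067534263538983), 'tab') [ -9.  18. -34. -97. -20.  -1.] [ -15.   15.  -43. -105.  -25.   13.]
0.0085 50 30 180 [-0.  0.  0.] (np.float64(0.009999999999999998), 'table') (np.float64(0.008527427887521907), 'tab') [ -22.   23.  -40. -113.  -33.   57.] [ -29.   23.  -50. -117.  -40.   70.]
0.0085 50 30 0 [-0.  0.  0.] (np.float64(0.009999999999999998), 'table') (np.float64(0.008527427887521881), 'tab') [ -22.   23.  -40. -113.  -33. -123.] [ -29.   23.  -50. -117.  -40. -110.]
0.0084 55 30 15 [-0.  0.  0.] (np.float64(0.010000000000000002), 'table') (np.float64(0.008406198668855435), 'legR') [ -28.   28.  -44. -120.  -44. -124.] [ -36.   31.  -55. -121.  -53. -109.]
```

```bash
cat > s3.py <<'E'
from h import *
res=[]
def ev(az,yaw,roll,ty):
    ob=obst(ty,-.095);Rh=rth(az,yaw,roll);F=Rh.apply(FING-np.array([.025,0,0]));best=None
    for zt in(.118,.124,.130):
      hx=-.101-F[:,0][F[:,2]+zt<.16].max() # front of finger 5mm before rail
      m=(F[:,2]+zt>.112)&(F[:,2]+zt<.146)&(F[:,0]+hx>-.122)
      if m.sum()<8: continue
      G=F[m];i=np.argmax(G[:,1]);hy=ty-.003-G[i,1]
      tip=np.array([hx,hy,zt]);depth=G[G[:,1]>G[i,1]-.003]
      cf=clr(Rh,tip,FING,ob,('tab',));cb=clr(Rh,tip,BODY,ob)
      # finger must not be beyond tab
      s=min(cf[0]+.004,cb[0])
      if best is None or s>best[0]: best=(s,tip,cf,cb,(G[i]+tip).round(3),m.sum())
    return best
if __name__=='__main__':
  print(ev(45,20,15,-.045));print(ev(45,20,15,0.0))
  for az in range(25,66,5):
   for yaw in range(-60,61,10):
    for roll in range(-60,61,15):
      a=ev(az,yaw,roll,-.045);b=ev(az,yaw,roll,0.)
      if a and b and min(a[0],b[0])>.004: res.append((min(a[0],b[0]),az,yaw,roll,a,b))
  res.sort(key=lambda r:-r[0]);k=0
  for s,az,yaw,roll,a,b in res:
    Rt=TH*rth(az,yaw,roll);ok=[[q.round() for q in ik(wor(t)-Rt.apply([.025,0,0]),Rt,14,slack=2)] for t in(a[1],b[1],a[1]-[0,.03,0])]
    if all(ok): print(round(s,4),az,yaw,roll,a[1:],ok[0][0],ok[1][0],flush=True);k+=1
    if k>12: break
E
timeout 560 python3 s3.py
```

```text
(np.float64(0.012675982865203902), array([-0.1113, -0.069 ,  0.118 ]), (np.float64(0.008675982865203902), 'rail'), (np.float64(0.032364491629833306), 'legR'), array([-0.122, -0.048,  0.115]), np.int64(104))
(np.float64(0.012675982865203902), array([-0.1113, -0.024 ,  0.118 ]), (np.float64(0.008675982865203902), 'rail'), (np.float64(0.025469233002168953), 'legR'), array([-0.122, -0.003,  0.115]), np.int64(104))
0.016 65 40 30 (array([-0.1152, -0.0645,  0.118 ]), (np.float64(0.011958222331403806), 'rail'), (np.float64(0.038396883309581756), 'rail'), array([-0.121, -0.048,  0.131]), np.int64(58)) [ -38.   19.  -35.  -92.  -57. -160.] [ -33.   19.  -37.  -97.  -55. -158.]
0.0144 65 30 30 (array([-0.1118, -0.0676,  0.118 ]), (np.float64(0.010354460189511404), 'rail'), (np.float64(0.04499366226054822), 'rail'), array([-0.12 , -0.048,  0.124]), np.int64(75)) [ -39.   18.  -41. -103.  -53. -154.] [ -35.   18.  -43. -109.  -52. -150.]
0.0141 60 30 30 (array([-0.1116, -0.0678,  0.118 ]), (np.float64(0.010069873405001243), 'rail'), (np.float64(0.04239180414696172), 'rail'), array([-0.119, -0.04
[... 1961 characters left out ...]
15131058), 'rail'), (np.float64(0.03775958829841525), 'legR'), array([-0.121, -0.048,  0.115]), np.int64(97)) [ -8.   3. -36. -80. -14. 166.] [  2.   3. -36. -78.  -6. 158.]
0.0125 60 30 15 (array([-0.1142, -0.0675,  0.118 ]), (np.float64(0.008498645287335698), 'rail'), (np.float64(0.04288367619099777), 'legR'), array([-0.117, -0.048,  0.131]), np.int64(68)) [ -33.   12.  -38.  -97.  -44. -152.] [ -28.   12.  -40. -103.  -41. -149.]
0.0124 55 20 15 (array([-0.1109, -0.0691,  0.118 ]), (np.float64(0.008428699986639887), 'rail'), (np.float64(0.042982161822873906), 'legR'), array([-0.121, -0.048,  0.115]), np.int64(94)) [ -24.    6.  -39. -100.  -28. -163.] [ -19.    6.  -40. -107.  -25. -159.]
```

```bash
cat >> h.py <<'E'
def ikl(T,Rt,j0):
    def f(j):
        p,R=fk(j,PK);return np.r_[(p-T)*10,(R.inv()*Rt).as_rotvec(),(j-j0)*1e-6]
    r=least_squares(f,np.clip(j0,LO+.01,HI-.01),bounds=(LO,HI),x_scale=30);return r.x,r.fun[:6]
def path(way,j,n=12,verbose=True):
    """way: list of (TCP world, Rot)"""
    from scipy.spatial.transform import Slerp
    P,R=fk(j,PK)
    for T,Rt in way:
        sl=Slerp([0,1],Ro.concatenate([R,Rt]));mx=0
        for k in range(1,n+1):
            jn,e=ikl(P+(T-P)*k/n,sl(k/n),j);mx=max(mx,np.abs(jn-j).max());j=jn
            if np.abs(e).max()>2e-3: print('  fail at',k,e)
        print('  ->',j.round(1),'max step',mx.round(1));P,R=T,Rt
    return j
def pose(tip,az,yaw,roll):
    Rt=TH*rth(az,yaw,roll);return wor(tip)-Rt.apply([.025,0,0]),Rt
E
cat > s4.py <<'E'
from h import *
from s3 import ev
np.set_printoptions(precision=4,suppress=True)
print(ev(55,30,0,-.043),ev(55,30,0,0.))
Rh=rth(55,30,0);F=Rh.apply(FING-np.array([.025,0,0]));zt=.01-F[:,2].min();m=F[:,2]+zt<.045;i=np.argmax(F[m,0]);print('push tip z',zt,'lead',F[m][i])
j=np.array(ctrl.get_obs()['joint_pos'])
for roll in(0,180):
  for px,py in((.5,-.15),(.5,0.05)):
    print(roll,px,py)
    e=ev(55,30,roll,-.043)[1]
    W=[(np.array([px,py,.30]),rth(0,0,0)),]
    W=[(np.array([px,py,.30]),TH*rth(0.01,30,roll*0)),(np.array([px,py,.30]),TH*rth(25,40,roll)),pose([-.2,0,.15],55,30,roll),pose([-.175,0,zt],55,30,roll),pose([-.105,0,zt],55,30,roll),pose([-.2,0,zt],55,30,roll),pose(e-[.06,.03,0],55,30,roll),pose(e-[0,.03,0],55,30,roll),pose(e+[0,.05,0],55,30,roll)]
    path(W,j)
E
timeout 500 python3 s4.py
```

```text
(np.float64(0.009469896758866884), array([-0.1165, -0.0611,  0.118 ]), (np.float64(0.0054698967588668835), 'rail'), (np.float64(0.029713413881719972), 'legR'), array([-0.119, -0.046,  0.126]), np.int64(64)) (np.float64(0.008666140692684322), array([-0.1165, -0.0181,  0.118 ]), (np.float64(0.0054698967588668835), 'rail'), (np.float64(0.008666140692684322), 'legR'), array([-0.119, -0.003,  0.126]), np.int64(64))
push tip z 0.017781944420745432 lead [ 0.0155 -0.0159  0.0078]
0 0.5 -0.15
  -> [  4.8   4.3 -13.9  -0.  -71.8 105.2] max step 12.3
  -> [ -6.3  -3.7 -18.9 -17.7 -55.5 133.9] max step 3.4
  fail at 9 [ 0.001  -0.0022 -0.0014  0.     -0.0139 -0.0069]
  fail at 10 [ 0.0006 -0.0013 -0.0014 -0.     -0.0081 -0.0072]
  fail at 11 [-0.0004  0.0005  0.001  -0.      0.003   0.0044]
  fail at 12 [-0.0025  0.0029  0.0088  0.      0.0178  0.0397]
  -> [ 18.6  -9.1 -46.3 -60.5  -0.1 151.3] max step 16.8
  fail at 1 [-0.0032  0.0043  0.0134  0.      0.0261  0.0607]
  fail at 2 [-0.0036  0.0056  0.0179  0.      0.0339  0.0818]
  fail at 3 [-0.0037  0.0068  0.0222 -0.      0.041   0.1029]
  fa
[... 11626 characters left out ...]
 0.0029  0.0088  0.     -0.0178 -0.0397]
  -> [ 18.6  -9.1 -46.3 -60.5  -0.1 -28.7] max step 46.8
  fail at 1 [-0.0032  0.0043  0.0134 -0.     -0.0261 -0.0607]
  fail at 2 [-0.0036  0.0056  0.0179  0.     -0.0339 -0.0818]
  fail at 3 [-0.0037  0.0068  0.0222  0.     -0.041  -0.1029]
  fail at 4 [-0.0034  0.0079  0.0265  0.     -0.0475 -0.1239]
  -> [ -37.4   31.   -52.2 -118.2  -51.6   82.7] max step 66.8
  -> [ -29.7   28.3  -42.8 -116.9  -44.4   69.4] max step 1.4
  -> [ -41.5   33.9  -55.9 -118.4  -54.9   89.8] max step 2.5
  -> [-31.9   4.5 -40.7 -85.9 -40.3  30.8] max step 6.9
  -> [-28.    8.7 -35.  -86.5 -37.6  28.1] max step 0.5
  -> [-17.7   7.4 -36.8 -94.7 -30.2  29.3] max step 0.9
```

```bash
cat > s5.py <<'E'
from h import *
from s3 import ev
def path(way,j,n=16):
    from scipy.spatial.transform import Slerp
    P,R=fk(j,PK)
    for nm,(T,Rt) in way:
        sl=Slerp([0,1],Ro.concatenate([R,Rt]));mx=0;bad=0;a5=-180
        for k in range(1,n+1):
            jn,e=ikl(P+(T-P)*k/n,sl(k/n),j);mx=max(mx,np.abs(jn-j).max());j=jn;a5=max(a5,j[4])
            bad+=np.abs(e).max()>2e-3
        print('  ',nm,j.round(1),'maxstep',mx.round(1),'bad',bad,'j5max',a5.round(0), 'turn',np.degrees((R.inv()*Rt).magnitude()).round());P,R=T,Rt
    return j
if __name__=='__main__':
  j0=np.array(ctrl.get_obs()['joint_pos'])
  Rh=rth(55,30,180);ob=obst(-.043,-.095);print('push clr',clr(Rh,np.array([-.1105,.016,.0178]),BODY,ob))
  e=ev(55,30,180,-.043)[1];print(ev(55,30,180,-.043)[:4],ev(55,30,180,0.)[:4])
  for hd in(60,80,100):
   for px,py in((.5,-.12),):
    print(hd,px,py)
    W=[('A',(np.array([px,py,.30]),TH*rth(0.01,hd,180))),('B',(np.array([px,py,.30]),TH*rth(50,hd,180))),('C',pose([-.22,-.03,.15],55,hd-20,180)),('C2',pose([-.2,0,.10],55,30,180)),('D',pose([-.175,.016,.018],55,30,180)),('E',pose([-.11,.016,.018],55,30,180)),('D2',pose([-.175,.016,.018],55,30,180)),('F',pose(e-[.06,.03,0],55,30,180)),('G',pose(e-[0,.03,0],55,30,180)),('H',pose(e+[0,.05,0],55,30,180))]
    path(W,j0)
E
timeout 500 python3 s5.py
```

```text
push clr (np.float64(0.007581850114981543), 'table')
(np.float64(0.009469896758866884), array([-0.1165, -0.0611,  0.118 ]), (np.float64(0.0054698967588668835), 'rail'), (np.float64(0.029713413881719965), 'legR')) (np.float64(0.008666140692684314), array([-0.1165, -0.0181,  0.118 ]), (np.float64(0.0054698967588668835), 'rail'), (np.float64(0.008666140692684314), 'legR'))
60 0.5 -0.12
   A [  8.4   3.5 -14.7  -0.  -71.7 -48.4] maxstep 4.2 bad 0 j5max -39.0 turn 122.0
   B [-30.4   4.  -11.6 -52.3 -72.8   6.2] maxstep 3.9 bad 0 j5max -65.0 turn 50.0
   C [-21.8  -3.3 -41.1 -77.5 -41.2  19.6] maxstep 2.9 bad 0 j5max -41.0 turn 21.0
   C2 [ -24.1    5.   -47.  -101.   -35.5   42.5] maxstep 2.2 bad 0 j5max -35.0 turn 10.0
   D [ -35.8   31.8  -53.5 -121.3  -52.5   85.1] maxstep 2.9 bad 0 j5max -37.0 turn 0.0
   E [ -28.6   28.7  -44.3 -119.7  -45.    71.9] maxstep 1.0 bad 0 j5max -45.0 turn 0.0
   D2 [ -35.8   31.8  -53.5 -121.3  -52.5   85.1] maxstep 1.0 bad 0 j5max -45.0 turn 0.0
   F [-31.9   4.5 -40.7 -85.9 -40.3  30.8] maxstep 4.0 bad 0 j5max -40.0 turn 0.0
   G [-28.    8.7 -35.  -86
[... 1170 characters left out ...]
 -73.0 turn 50.0
   C [-23.1  14.7 -22.7 -59.5 -71.7  33.5] maxstep 2.0 bad 0 j5max -72.0 turn 21.0
   C2 [ -24.1    5.   -47.  -101.   -35.5   42.5] maxstep 4.7 bad 0 j5max -35.0 turn 50.0
   D [ -35.8   31.8  -53.5 -121.3  -52.5   85.1] maxstep 2.9 bad 0 j5max -37.0 turn 0.0
   E [ -28.6   28.7  -44.3 -119.7  -45.    71.9] maxstep 1.0 bad 0 j5max -45.0 turn 0.0
   D2 [ -35.8   31.8  -53.5 -121.3  -52.5   85.1] maxstep 1.0 bad 0 j5max -45.0 turn 0.0
   F [-31.9   4.5 -40.7 -85.9 -40.3  30.8] maxstep 4.0 bad 0 j5max -40.0 turn 0.0
   G [-28.    8.7 -35.  -86.5 -37.6  28.1] maxstep 0.4 bad 0 j5max -38.0 turn 0.0
   H [-17.7   7.4 -36.8 -94.7 -30.2  29.3] maxstep 0.6 bad 0 j5max -30.0 turn 0.0
```

```bash
cat >> h.py <<'E'
def rows(T,Rt,o=None):
    o,R=state();d=R.inv().apply(T-o['tool_pos'])*1000;rv=(R.inv()*Rt).as_rotvec(degrees=True)/5
    print('clock',round(o['clock'],2),'shift',d,'n>=',np.linalg.norm(d)/60,'| rot',rv,'n>=',np.linalg.norm(rv)/2.1,'rot/row',rv/np.ceil(np.linalg.norm(rv)/2.05))
    tip=o['tool_pos']+R.apply([.025,0,0]);print('tip_h',hop(tip),'j',o['joint_pos'].round(1),'F',o['force'].round(1))
E
python3 - <<'E'
from h import *
rows(np.array([.5,-.12,.30]),TH*rth(.01,80,180))
E
```

```text
clock 3.52 shift [  1.8211  54.1672 191.8093] n>= 3.321989252446072 | rot [19.2075 -5.7769 -5.0559] n>= 9.849949322437237 rot/row [ 1.7461 -0.5252 -0.4596]
tip_h [-0.1767  0.0156  0.2491] j [ 43.1 -13.2 -58.2  51.8 -35.4  -4.6] F [0.9 0.2 0.4]
```

>>> send_rows --deltas '[{"dx": 0,"dy": 11,"dz": 38,"ax": 0,"ay": 0,"az": 0,"fingers": 0},{"dx": 0,"dy": 11,"dz": 38,"ax": 0,"ay": 0,"az": 0,"fingers": 0},{"dx": 0,"dy": 11,"dz": 38,"ax": 0,"ay": 0,"az": 0,"fingers": 0},{"dx": 0,"dy": 11,"dz": 38,"ax": 0,"ay": 0,"az": 0,"fingers": 0},{"dx": 0,"dy": 11,"dz": 38,"ax": 0,"ay": 0,"az": 0,"fingers": 0}]'

```text
clock: 4.15
tool_pos: [0.4993, -0.1201, 0.3022]
orientation: [89.1, 56.1, -11.7]
force: [0.9, -0.6, 0.5]
opening: 0.0433
```

Run:
```python
from h import *
rows(np.array([.5,-.12,.30]),TH*rth(.01,80,180))
```

```text
clock 4.15 shift [ 2.1842 -0.7097 -0.2569] n>= 0.03851570440834018 | rot [19.2002 -5.7706 -5.0677] n>= 9.847259230815622 rot/row [ 1.7455 -0.5246 -0.4607]
tip_h [-0.1343 -0.1769  0.2815] j [ 15.7 -16.  -51.3  33.2 -28.   37.6] F [ 0.9 -0.6  0.5]
```

>>> send_rows --deltas '[{"dx": 0,"dy": 0,"dz": 0,"ax": 1.745,"ay": -0.525,"az": -0.46,"fingers": 0},{"dx": 0,"dy": 0,"dz": 0,"ax": 1.745,"ay": -0.525,"az": -0.46,"fingers": 0},{"dx": 0,"dy": 0,"dz": 0,"ax": 1.745,"ay": -0.525,"az": -0.46,"fingers": 0},{"dx": 0,"dy": 0,"dz": 0,"ax": 1.745,"ay": -0.525,"az": -0.46,"fingers": 0},{"dx": 0,"dy": 0,"dz": 0,"ax": 1.745,"ay": -0.525,"az": -0.46,"fingers": 0},{"dx": 0,"dy": 0,"dz": 0,"ax": 1.745,"ay": -0.525,"az": -0.46,"fingers": 0},{"dx": 0,"dy": 0,"dz": 0,"ax": 1.745,"ay": -0.525,"az": -0.46,"fingers": 0},{"dx": 0,"dy": 0,"dz": 0,"ax": 1.745,"ay": -0.525,"az": -0.46,"fingers": 0},{"dx": 0,"dy": 0,"dz": 0,"ax": 1.745,"ay": -0.525,"az": -0.46,"fingers": 0},{"dx": 0,"dy": 0,"dz": 0,"ax": 1.745,"ay": -0.525,"az": -0.46,"fingers": 0},{"dx": 0,"dy": 0,"dz": 0,"ax": 1.745,"ay": -0.525,"az": -0.46,"fingers": 0}]'

```text
clock: 5.52
tool_pos: [0.4999, -0.1193, 0.3015]
orientation: [7.6, 89.9, 167.3]
force: [0.4, 0.3, -0.9]
opening: 0.0005
```

Run:
```python
from h import *
rows(np.array([.5,-.12,.30]),TH*rth(50,80,180))
```

```text
clock 5.53 shift [ 1.4779  0.6425 -0.3554] n>= 0.027504372350911983 | rot [ -0.0685  -0.0043 -10.0031] n>= 4.763509801471696 rot/row [-0.0137 -0.0009 -2.0006]
tip_h [-0.1479 -0.1756  0.2765] j [  8.5   3.5 -14.6  -0.  -71.9 -28.8] F [ 0.4  0.3 -0.9]
```

>>> send_rows --deltas '[{"dx": 0,"dy": 0,"dz": 0,"ax": 0,"ay": 0,"az": -1.667,"fingers": 0},{"dx": 0,"dy": 0,"dz": 0,"ax": 0,"ay": 0,"az": -1.667,"fingers": 0},{"dx": 0,"dy": 0,"dz": 0,"ax": 0,"ay": 0,"az": -1.667,"fingers": 0},{"dx": 0,"dy": 0,"dz": 0,"ax": 0,"ay": 0,"az": -1.667,"fingers": 0},{"dx": 0,"dy": 0,"dz": 0,"ax": 0,"ay": 0,"az": -1.667,"fingers": 0},{"dx": 0,"dy": 0,"dz": 0,"ax": 0,"ay": 0,"az": -1.667,"fingers": 0}]'

```text
clock: 6.28
tool_pos: [0.4994, -0.1202, 0.3016]
orientation: [-90.0, 39.8, 69.9]
force: [-1.0, -0.7, -1.4]
opening: 0.0002
```

Run:
```python
from h import *
rows(*pose([-.22,-.03,.2],55,60,180))
```

```text
clock 6.28 shift [142.298   -5.0499 103.4704] n>= 2.9335393630815623 | rot [ 2.4196  3.1589 -0.9582] n>= 1.9489649844291665 rot/row [ 1.2098  1.5794 -0.4791]
tip_h [-0.1448 -0.1577  0.2856] j [-29.6  12.2  -2.6 -49.3 -87.6  17.4] F [-1.  -0.7 -1.4]
```

>>> send_rows --deltas '[{"dx": 28,"dy": -1,"dz": 21,"ax": 0,"ay": 0,"az": 0,"fingers": 0},{"dx": 29,"dy": -1,"dz": 21,"ax": 0,"ay": 0,"az": 0,"fingers": 0},{"dx": 28,"dy": -1,"dz": 20,"ax": 0,"ay": 0,"az": 0,"fingers": 0},{"dx": 29,"dy": -1,"dz": 21,"ax": 0,"ay": 0,"az": 0,"fingers": 0},{"dx": 28,"dy": -1,"dz": 20,"ax": 0,"ay": 0,"az": 0,"fingers": 0},{"dx": 0,"dy": 0,"dz": 0,"ax": 0.81,"ay": 1.05,"az": -0.32,"fingers": 0},{"dx": 0,"dy": 0,"dz": 0,"ax": 0.81,"ay": 1.05,"az": -0.32,"fingers": 0},{"dx": 0,"dy": 0,"dz": 0,"ax": 0.81,"ay": 1.05,"az": -0.32,"fingers": 0}]'

```text
clock: 7.28
tool_pos: [0.4405, 0.0207, 0.2135]
orientation: [-89.9, 35.3, 49.9]
force: [-0.3, -0.8, 0.2]
opening: 0.0007
```

Run:
```python
from h import *
rows(*pose([-.2,0.0,.10],55,30,180))
s=wcam();cv2.imwrite('pics/w2.png',s['image'])
```

```text
clock 7.28 shift [89.2439 58.3857  7.649 ] n>= 1.7819980503548425 | rot [ 3.4185  4.8949 -0.0566] n>= 2.843184502532232 rot/row [ 1.1395  1.6316 -0.0189]
tip_h [-0.2204 -0.0304  0.1991] j [-23.1  -0.  -30.3 -64.2 -60.2  17.8] F [-0.3 -0.8  0.2]
```

View pics/w2.png

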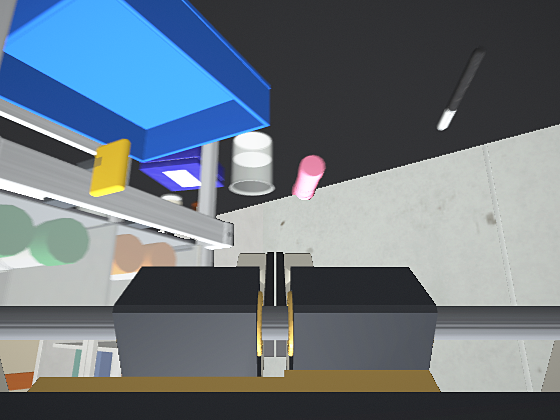

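>>> send_rows --deltas '[{"dx": 0,"dy": 0,"dz": 0,"ax": 0.855,"ay": 1.224,"az": -0.014,"fingers": 0},{"dx": 0,"dy": 0,"dz": 0,"ax": 0.855,"ay": 1.224,"az": -0.014,"fingers": 0},{"dx": 0,"dy": 0,"dz": 0,"ax": 0.855,"ay": 1.224,"az": -0.014,"fingers": 0},{"dx": 0,"dy": 0,"dz": 0,"ax": 0.855,"ay": 1.224,"az": -0.014,"fingers": 0}]'

```text
clock: 7.82
tool_pos: [0.4374, 0.0175, 0.2056]
orientation: [-89.9, 36.2, 22.6]
force: [-2.3, 0.6, -2.4]
opening: 0.0003
```

Run:
```python
from h import *
rows(*pose([-.19,0.016,.022],55,30,180))
s=wcam();cv2.imwrite('pics/w3.png',s['image'])
```

```text
clock 7.83 shift [142.302  105.6963  34.6049] n>= 3.01012542678467 | rot [ 0.2864  0.422  -0.2403] n>= 0.26847044143910515 rot/row [ 0.2864  0.422  -0.2403]
tip_h [-0.2162 -0.0409  0.1909] j [  0.8 -15.2 -43.2 -60.5 -20.1 -17.9] F [-2.3  0.6 -2.4]
```

View pics/w3.png

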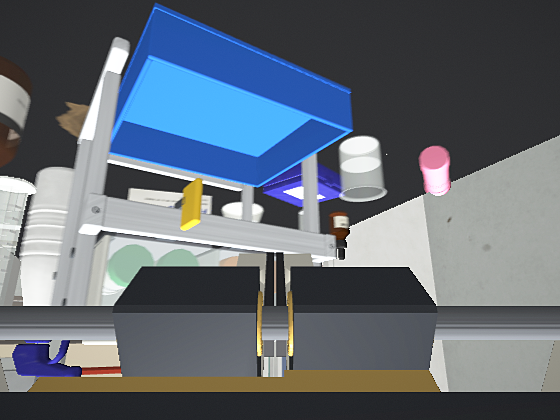

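>>> send_rows --deltas '[{"dx": 14,"dy": 10.5,"dz": 3.5,"ax": 0,"ay": 0,"az": 0,"fingers": 0},{"dx": 14,"dy": 10.5,"dz": 3.5,"ax": 0,"ay": 0,"az": 0,"fingers": 0},{"dx": 14,"dy": 10.5,"dz": 3.5,"ax": 0,"ay": 0,"az": 0,"fingers": 0},{"dx": 14,"dy": 10.5,"dz": 3.5,"ax": 0,"ay": 0,"az": 0,"fingers": 0},{"dx": 14,"dy": 10.5,"dz": 3.5,"ax": 0,"ay": 0,"az": 0,"fingers": 0},{"dx": 0,"dy": 0,"dz": 0,"ax": 0,"ay": 0,"az": 0,"fingers": 0}]'

```text
clock: 8.62
tool_pos: [0.4537, 0.0444, 0.1197]
orientation: [-89.7, 36.4, 23.0]
force: [-0.5, -0.5, -0.4]
opening: 0.0005
```

Run:
```python
from h import *
rows(*pose([-.19,0.016,.022],55,30,180))
```

```text
clock 8.62 shift [71.354  51.088  15.7584] n>= 1.4860184369507201 | rot [ 0.2969  0.4945 -0.2826] n>= 0.3058527158742404 rot/row [ 0.2969  0.4945 -0.2826]
tip_h [-0.2049 -0.0115  0.1049] j [-21.1   2.8 -44.4 -92.1 -34.1  32.2] F [-0.5 -0.5 -0.4]
```

Branch is right. Correct orientation and descend.

>>> send_rows --deltas '[{"dx": 0,"dy": 0,"dz": 0,"ax": 0.3,"ay": 0.5,"az": -0.28,"fingers": 0},{"dx": 12,"dy": 10,"dz": 2.3,"ax": 0,"ay": 0,"az": 0,"fingers": 0},{"dx": 12,"dy": 10,"dz": 2.3,"ax": 0,"ay": 0,"az": 0,"fingers": 0},{"dx": 12,"dy": 10,"dz": 2.3,"ax": 0,"ay": 0,"az": 0,"fingers": 0},{"dx": 12,"dy": 10,"dz": 2.3,"ax": 0,"ay": 0,"az": 0,"fingers": 0},{"dx": 0,"dy": 0,"dz": 0,"ax": 0,"ay": 0,"az": 0,"fingers": 0}]'

```text
clock: 9.38
tool_pos: [0.4655, 0.0595, 0.0597]
orientation: [-89.9, 35.0, 20.1]
force: [-1.1, -0.2, 0.8]
opening: 0.0007
```

Run:
```python
from h import *
rows(*pose([-.19,0.016,.022],55,30,180))
s=wcam();cv2.imwrite('pics/w4.png',s['image'])
s=ctrl.snapshot('side');cv2.imwrite('pics/side4.png',cv2.resize(s['image'][130:330,170:420],None,fx=3,fy=3))
```

```text
clock 9.38 shift [21.5888 13.4133  7.2047] n>= 0.4402971664930194 | rot [-0.0097  0.0107  0.003 ] n>= 0.007005490922887774 rot/row [-0.0097  0.0107  0.003 ]
tip_h [-0.195   0.0048  0.0454] j [ -35.    22.3  -52.4 -114.2  -47.4   72.9] F [-1.1 -0.2  0.8]
```

View pics/w4.png

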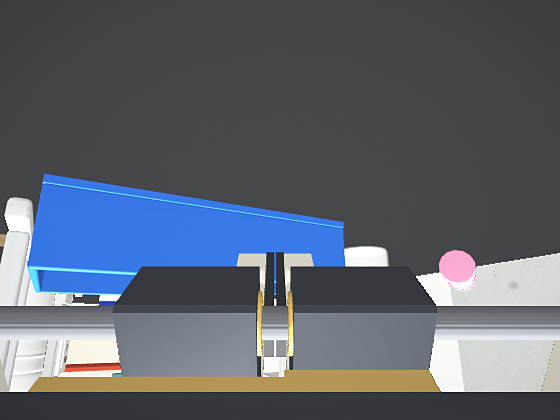

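View pics/side4.png

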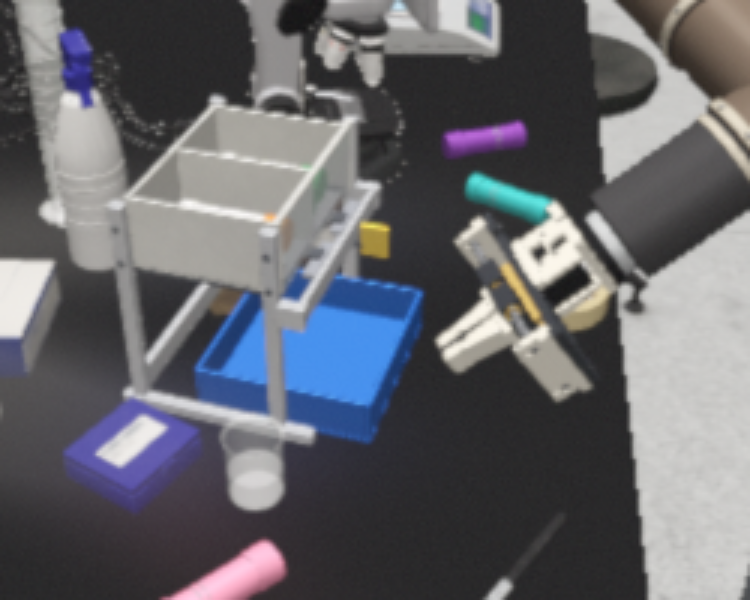

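>>> send_rows --deltas '[{"dx": 11,"dy": 6.5,"dz": 3.5,"ax": 0,"ay": 0,"az": 0,"fingers": 0},{"dx": 10.5,"dy": 7,"dz": 3.5,"ax": 0,"ay": 0,"az": 0,"fingers": 0},{"dx": 0,"dy": 0,"dz": 0,"ax": 0,"ay": 0,"az": 0,"fingers": 0}]'

```text
clock: 9.85
tool_pos: [0.4724, 0.0703, 0.0374]
orientation: [-90.0, 34.9, 20.1]
force: [-0.0, 0.6, 0.6]
opening: 0.0003
```

Run:
```python
from h import *
rows(*pose([-.120,0.016,.022],55,30,180))
s=ctrl.snapshot('top');cv2.imwrite('pics/top5.png',cv2.resize(s['image'][130:280,180:380],None,fx=4,fy=4))
```

```text
clock 9.85 shift [ 50.1001 -33.701  -35.5939] n>= 1.1681788778466757 | rot [0.0156 0.0089 0.0166] n>= 0.011670275136829835 rot/row [0.0156 0.0089 0.0166]
tip_h [-0.1901  0.0166  0.023 ] j [ -37.1   31.4  -55.1 -120.7  -53.2   86.3] F [-0.   0.6  0.6]
```

View pics/top5.png

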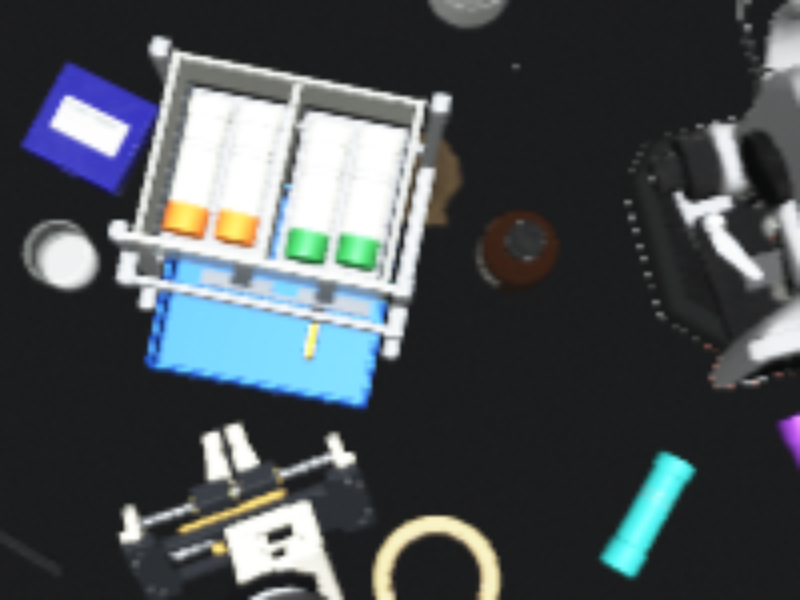

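Run:
```python
from h import *
rows(*pose([-.190,0.006,.022],55,30,180))
R=(TH*rth(55,30,180)).inv();print('10mm hx',R.apply(HX*10),'hy',R.apply(HY*10),'z',R.apply(Zw*10))
```

```text
clock 9.9 shift [-3.4179  4.1753 -9.113 ] n>= 0.17651078389815586 | rot [0.0243 0.0059 0.0216] n>= 0.015704855708648505 rot/row [0.0243 0.0059 0.0216]
tip_h [-0.1901  0.0165  0.0235] j [ -37.1   31.3  -55.  -120.6  -53.2   86.2] F [ 0.8 -0.  -0.5]
10mm hx [ 7.0941 -4.9673 -5.    ] hy [ 4.0958 -2.8679  8.6603] z [-5.7358 -8.1915  0.    ]
```

>>> send_rows --deltas '[{"dx": -3.5,"dy": 4,"dz": -9,"ax": 0,"ay": 0,"az": 0,"fingers": 0},{"dx": 7.1,"dy": -5,"dz": -5,"ax": 0,"ay": 0,"az": 0,"fingers": 0},{"dx": 7.1,"dy": -5,"dz": -5,"ax": 0,"ay": 0,"az": 0,"fingers": 0},{"dx": 3.55,"dy": -2.48,"dz": -2.5,"ax": 0,"ay": 0,"az": 0,"fingers": 0},{"dx": 3.55,"dy": -2.48,"dz": -2.5,"ax": 0,"ay": 0,"az": 0,"fingers": 0},{"dx": 3.55,"dy": -2.48,"dz": -2.5,"ax": 0,"ay": 0,"az": 0,"fingers": 0},{"dx": 3.55,"dy": -2.48,"dz": -2.5,"ax": 0,"ay": 0,"az": 0,"fingers": 0},{"dx": 3.55,"dy": -2.48,"dz": -2.5,"ax": 0,"ay": 0,"az": 0,"fingers": 0}]'

```text
clock: 10.9
tool_pos: [0.515, 0.0525, 0.0361]
orientation: [-90.1, 34.9, 20.0]
force: [-2.6, 0.7, 2.2]
opening: 0.0003
```

Run:
```python
from h import *
rows(*pose([-.110,0.006,.022],55,30,180))
s=ctrl.snapshot('top');cv2.imwrite('pics/top6.png',cv2.resize(s['image'][130:280,180:380],None,fx=4,fy=4))
s=ctrl.snapshot('side');cv2.imwrite('pics/side6.png',cv2.resize(s['image'][130:330,170:420],None,fx=3,fy=3))
```

```text
clock 10.9 shift [ 24.5729 -17.4934 -17.9739] n>= 0.5852119560106908 | rot [0.0197 0.0059 0.0111] n>= 0.011123266119732574 rot/row [0.0197 0.0059 0.0111]
tip_h [-0.1451  0.0065  0.0217] j [ -32.4   28.3  -48.1 -118.3  -47.6   75.4] F [-2.6  0.7  2.2]
```

View pics/top6.png

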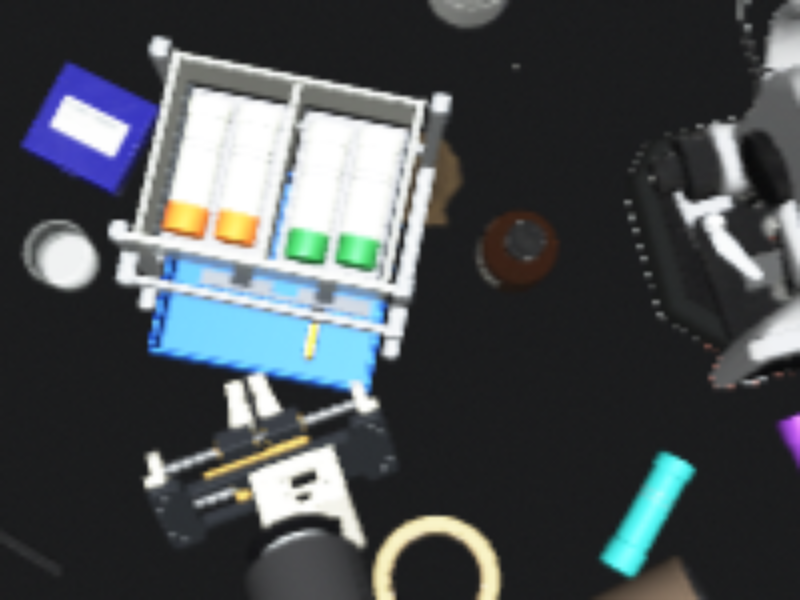

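View pics/side6.png

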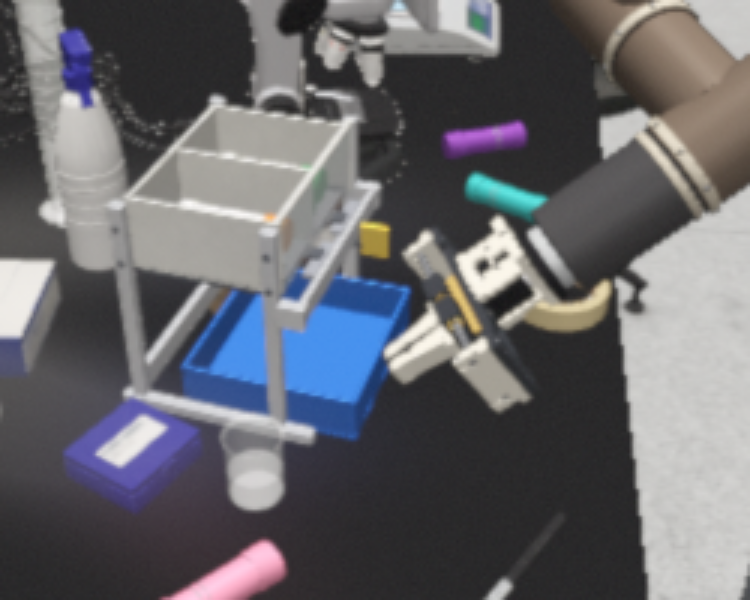

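>>> send_rows --deltas '[{"dx": 3.55,"dy": -2.48,"dz": -2.5,"ax": 0,"ay": 0,"az": 0,"fingers": 0},{"dx": 3.55,"dy": -2.48,"dz": -2.5,"ax": 0,"ay": 0,"az": 0,"fingers": 0},{"dx": 3.55,"dy": -2.48,"dz": -2.5,"ax": 0,"ay": 0,"az": 0,"fingers": 0},{"dx": 3.55,"dy": -2.48,"dz": -2.5,"ax": 0,"ay": 0,"az": 0,"fingers": 0},{"dx": 3.55,"dy": -2.48,"dz": -2.5,"ax": 0,"ay": 0,"az": 0,"fingers": 0}]'

```text
clock: 11.62
tool_pos: [0.5401, 0.0478, 0.0362]
orientation: [-90.1, 34.9, 20.0]
force: [-1.8, 0.7, -0.6]
opening: 0.0004
```

Run:
```python
from h import *
rows(*pose([-.110,0.006,.022],55,30,180))
s=ctrl.snapshot('top');cv2.imwrite('pics/top7.png',cv2.resize(s['image'][130:280,180:380],None,fx=4,fy=4))
s=ctrl.snapshot('side');cv2.imwrite('pics/side7.png',cv2.resize(s['image'][130:330,170:420],None,fx=3,fy=3))
```

```text
clock 11.62 shift [ 6.5952 -4.7955 -4.9327] n>= 0.1588366681526386 | rot [ 0.0233 -0.0032  0.0145] n>= 0.013157702916567468 rot/row [ 0.0233 -0.0032  0.0145]
tip_h [-0.1195  0.0062  0.0219] j [ -29.9   27.7  -44.7 -117.8  -45.1   71.1] F [-1.8  0.7 -0.6]
```

View pics/top7.png

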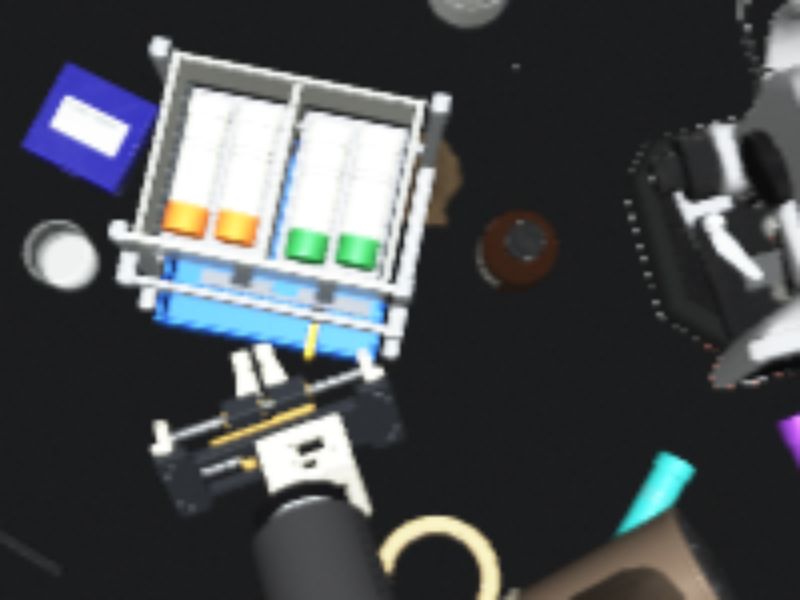

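View pics/side7.png

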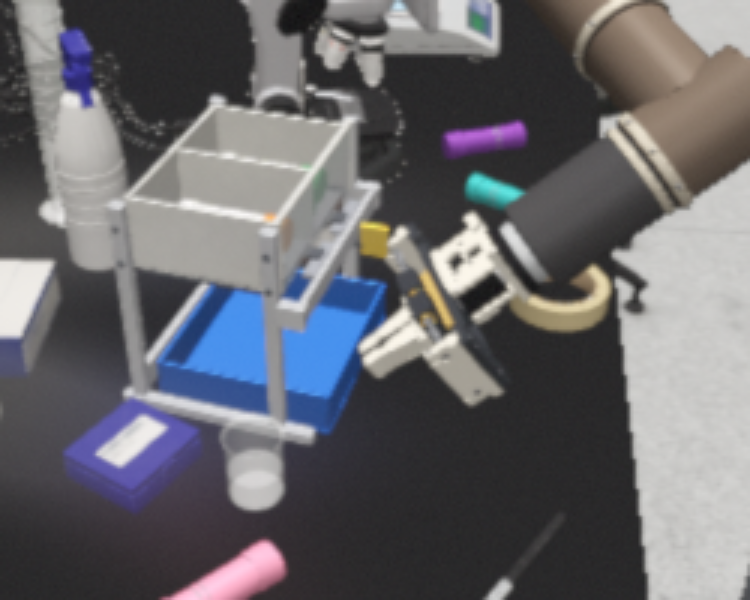

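Run:
```python
from h import *
s=ctrl.snapshot('top')
for p in((155,322),(381,357),(268,340)): print(hop(ray(s,180+p[0]/4,130+p[1]/4,.045)))
```

```text
[-0.1117  0.088   0.045 ]
[-0.1058 -0.1001  0.045 ]
[-0.1092 -0.0062  0.045 ]
```

>>> send_rows --deltas '[{"dx": 1.77,"dy": -1.24,"dz": -1.25,"ax": 0,"ay": 0,"az": 0,"fingers": 0},{"dx": 1.77,"dy": -1.24,"dz": -1.25,"ax": 0,"ay": 0,"az": 0,"fingers": 0},{"dx": 1.77,"dy": -1.24,"dz": -1.25,"ax": 0,"ay": 0,"az": 0,"fingers": 0},{"dx": 1.77,"dy": -1.24,"dz": -1.25,"ax": 0,"ay": 0,"az": 0,"fingers": 0}]'

```text
clock: 12.28
tool_pos: [0.5496, 0.0462, 0.0362]
orientation: [-90.1, 34.9, 20.0]
force: [-2.3, 1.2, 0.9]
opening: 0.0001
```

>>> send_rows --deltas '[{"dx": 0.7,"dy": -0.5,"dz": -0.5,"ax": 0,"ay": 0,"az": 0,"fingers": 0},{"dx": 0.7,"dy": -0.5,"dz": -0.5,"ax": 0,"ay": 0,"az": 0,"fingers": 0}]'

```text
clock: 12.52
tool_pos: [0.5515, 0.0459, 0.0362]
orientation: [-90.1, 34.9, 20.0]
force: [-1.5, -0.5, 1.4]
opening: 0.0004
```

```bash
cat >> h.py <<'E'
def look(tag):
    s=ctrl.snapshot('top');a=cv2.resize(s['image'][140:230,195:300],(700,600));w=ctrl.snapshot('side');b=cv2.resize(w['image'][150:300,190:340],(600,600))
    cv2.imwrite(f'pics/{tag}.png',cv2.resize(np.hstack([a,b]),(800,369),interpolation=cv2.INTER_AREA));return s,w
E
python3 - <<'E'
from h import *
rows(*pose([-.110,0.006,.022],55,30,180));look('l8')
E
```

```text
clock 12.53 shift [-1.6261  0.9966  0.773 ] n>= 0.034298235160968436 | rot [ 0.0241 -0.0001  0.0148] n>= 0.013460138172261254 rot/row [ 0.0241 -0.0001  0.0148]
tip_h [-0.1079  0.0063  0.0219] j [ -28.9   27.6  -43.2 -117.4  -44.1   69.2] F [-1.5 -0.5  1.4]
```

View pics/l8.png

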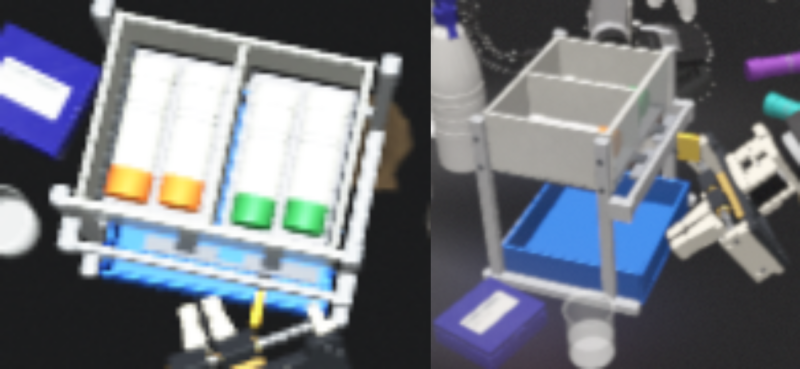

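Run:
```python
from h import *
o,R=state();Rh=TH.inv()*R;tip=hop(o['tool_pos']+R.apply([.025,0,0]))
ob=obst(-.044,-.09)
for k in ob: print(k,clr(Rh,tip,BODY,{k:ob[k]})[0].round(4),clr(Rh,tip+[.008,0,0],BODY,{k:ob[k]})[0].round(4))
s=wcam();cv2.imwrite('pics/w8.png',s['image'])
t=ctrl.snapshot('top');
for p in((100,272),(335,312)): print(hop(ray(t,195+p[0]*800/1300*1.625/ (800/105) *1 if 0 else 195+p[0]/430.8*105,140+p[1]/369*90,.045)))
```

```text
rail 0.0228 0.0179
tab 0.0127 0.0108
bays 0.0506 0.0455
legL 0.0932 0.0865
legR 0.0037 0.0
runL 0.1139 0.1083
runR 0.0296 0.023
tray 0.0253 0.0211
table 0.0114 0.0114
[-0.0978  0.0887  0.045 ]
[-0.0948 -0.1027  0.045 ]
```

View pics/w8.png

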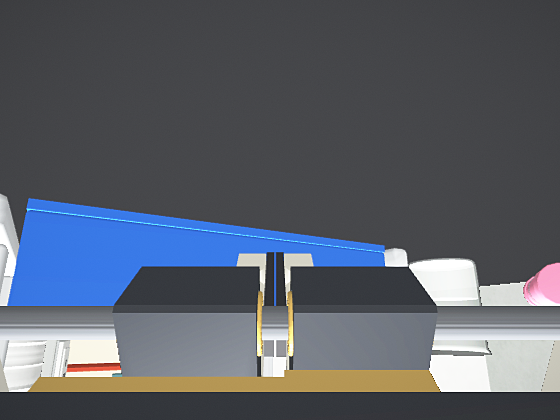

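>>> send_rows --deltas '[{"dx": 0.7,"dy": -0.5,"dz": -0.5,"ax": 0,"ay": 0,"az": 0,"fingers": 0},{"dx": 0.7,"dy": -0.5,"dz": -0.5,"ax": 0,"ay": 0,"az": 0,"fingers": 0}]'

```text
clock: 12.98
tool_pos: [0.5533, 0.0456, 0.0362]
orientation: [-90.1, 34.9, 20.0]
force: [-3.6, 0.9, 2.1]
opening: 0.0006
```

>>> send_rows --deltas '[{"dx": 0.7,"dy": -0.5,"dz": -0.5,"ax": 0,"ay": 0,"az": 0,"fingers": 0},{"dx": 0.7,"dy": -0.5,"dz": -0.5,"ax": 0,"ay": 0,"az": 0,"fingers": 0}]'

```text
clock: 13.22
tool_pos: [0.5541, 0.0462, 0.0361]
orientation: [-90.0, 35.0, 20.1]
force: [-8.9, 2.4, 5.1]
opening: 0.0004
```

>>> send_rows --deltas '[{"dx": 0.7,"dy": -0.5,"dz": -0.5,"ax": 0,"ay": 0,"az": 0,"fingers": 0},{"dx": 0,"dy": 0,"dz": 0,"ax": 0,"ay": 0,"az": 0,"fingers": 0}]'

```text
clock: 13.48
tool_pos: [0.5544, 0.0465, 0.036]
orientation: [-90.0, 35.0, 20.2]
force: [-9.8, 2.4, 6.4]
opening: 0.0003
```

Run:
```python
from h import *
rows(*pose([-.110,0.006,.022],55,30,180));look('l9')
```

```text
clock 13.47 shift [-4.1337  2.5312  1.2266] n>= 0.08333179198193034 | rot [0.0269 0.0329 0.0029] n>= 0.020296085653129174 rot/row [0.0269 0.0329 0.0029]
tip_h [-0.1052  0.0074  0.0217] j [ -28.4   27.5  -42.7 -117.2  -43.7   68.4] F [-9.8  2.4  6.4]
```

View pics/l9.png

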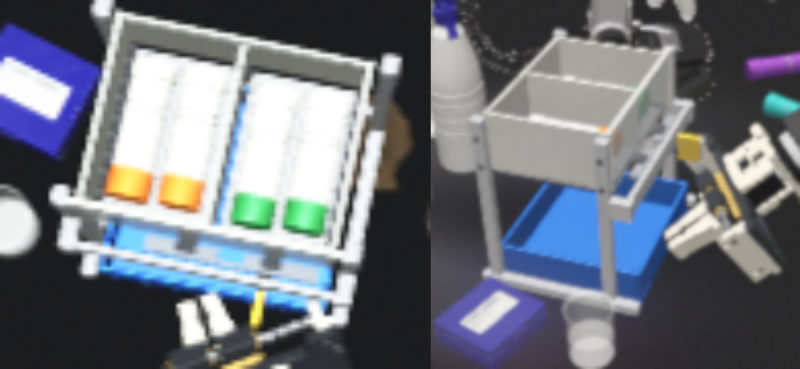

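>>> send_rows --deltas '[{"dx": 1.4,"dy": -1,"dz": -1,"ax": 0,"ay": 0,"az": 0,"fingers": 0},{"dx": 0,"dy": 0,"dz": 0,"ax": 0,"ay": 0,"az": 0,"fingers": 0}]'

```text
clock: 13.82
tool_pos: [0.5552, 0.0471, 0.0359]
orientation: [-89.9, 35.0, 20.3]
force: [-14.6, 3.3, 9.4]
opening: 0.0003
```

>>> send_rows --deltas '[{"dx": -7.1,"dy": 5,"dz": 5,"ax": 0,"ay": 0,"az": 0,"fingers": 0},{"dx": -14.2,"dy": 10,"dz": 10,"ax": 0,"ay": 0,"az": 0,"fingers": 0},{"dx": -14.2,"dy": 10,"dz": 10,"ax": 0,"ay": 0,"az": 0,"fingers": 0},{"dx": -14.2,"dy": 10,"dz": 10,"ax": 0,"ay": 0,"az": 0,"fingers": 0},{"dx": -7.1,"dy": 5,"dz": 5,"ax": 0,"ay": 0,"az": 0,"fingers": 0}]'

```text
clock: 14.45
tool_pos: [0.4791, 0.0579, 0.036]
orientation: [-90.1, 34.9, 19.9]
force: [1.5, 0.3, -0.9]
opening: 0.0009
```

Run:
```python
from h import *
rows(*pose([-.20,-.10,.118],55,30,180))
s=ctrl.snapshot('top');cv2.imwrite('pics/top10.png',cv2.resize(s['image'][135:230,190:310],(800,633))[:600]);w=ctrl.snapshot('side');cv2.imwrite('pics/side10.png',cv2.resize(w['image'][150:300,190:340],(600,600)))
```

```text
clock 14.45 shift [-111.5597  -39.4186  -82.2825] n>= 2.401955610523696 | rot [ 0.0151 -0.0167  0.0154] n>= 0.013001592500444395 rot/row [ 0.0151 -0.0167  0.0154]
tip_h [-0.1813  0.0055  0.0217] j [ -37.1   30.4  -53.2 -118.9  -51.8   83.3] F [ 1.5  0.3 -0.9]
```

View pics/top10.png

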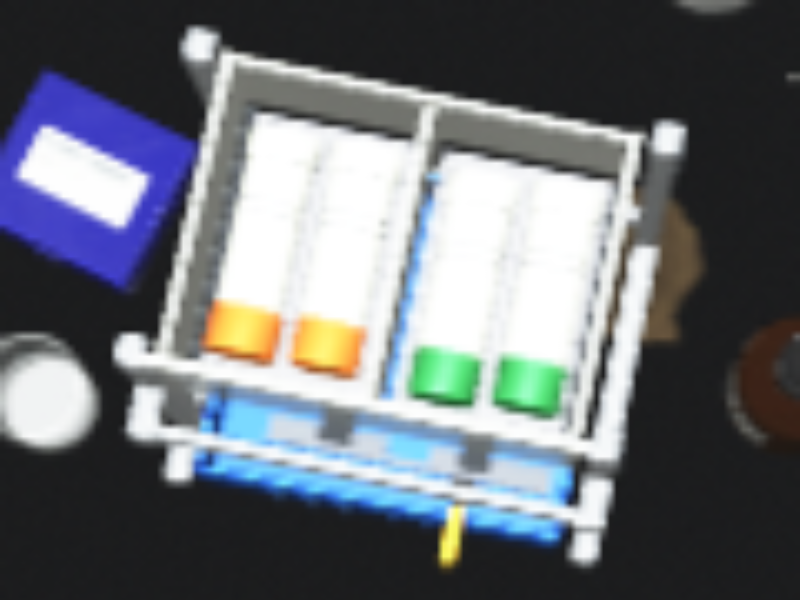

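View pics/side10.png

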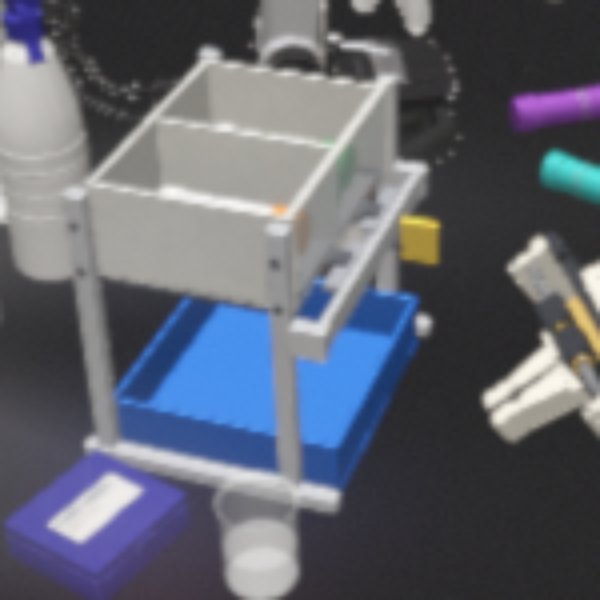

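Run:
```python
from h import *
s=ctrl.snapshot('top');w=ctrl.snapshot('side')
k=120/800
for n,p,z in(('trayL',(197,470),.045),('trayR',(557,540),.045),('runL',(178,482),.014),('runR',(584,564),.014),('tabF',(447,566),.146),('tabR',(457,508),.146),('railL',(145,437),.152),('railR',(590,525),.152)): print(n,hop(ray(s,190+p[0]*k,135+p[1]*k,z)))
for n,p,z in(('trayFL',(340,446),.045),('trayFR',(418,298),.045),('runL',(340,500),.010),('tabFt',(440,222),.146),('tabFb',(438,263),.112),('tabRt',(402,215),.146)): print('side',n,hop(ray(w,190+p[0]/4,150+p[1]/4,z)))
```

```text
trayL [-0.095   0.0887  0.045 ]
trayR [-0.0963 -0.0927  0.045 ]
runL [-0.0998  0.1014  0.014 ]
runR [-0.1029 -0.108   0.014 ]
tabF [-0.1265 -0.0464  0.146 ]
tabR [-0.0996 -0.0459  0.146 ]
railL [-0.0945  0.0995  0.152 ]
railR [-0.0967 -0.1069  0.152 ]
side trayFL [-0.0981  0.0913  0.045 ]
side trayFR [-0.0992 -0.0886  0.045 ]
side runL [-0.1022  0.1055  0.01  ]
side tabFt [-0.1277 -0.0446  0.146 ]
side tabFb [-0.1271 -0.0434  0.112 ]
side tabRt [-0.0996 -0.0456  0.146 ]
```

Run:
```python
from h import *
Rh=rth(55,30,180);ob=obst(-.046,-.095);b=hop([.643,-.164,0]);print('bottle',b)
ob['bottle']=[b[0]-.031,b[0]+.031,b[1]-.031,b[1]+.031,0,.12]
for t in([-.18,-.09,.12],[-.119,-.09,.12],[-.119,-.064,.12],[-.119,-.02,.12]):
    print(t,[(k,clr(Rh,np.array(t),BODY,{k:ob[k]})[0].round(3)) for k in ob if clr(Rh,np.array(t),BODY,{k:ob[k]})[0]<.05],clr(Rh,np.array(t),FING,ob))
rows(*pose([-.18,-.09,.12],55,30,180))
```

```text
bottle [ 0.0008 -0.1948  0.    ]
[-0.18, -0.09, 0.12] [] (np.float64(0.06354935800920598), 'tab')
[-0.119, -0.09, 0.12] [('legR', np.float64(0.047))] (np.float64(0.007534204386085967), 'rail')
[-0.119, -0.064, 0.12] [('rail', np.float64(0.045)), ('legR', np.float64(0.033))] (np.float64(0.0), 'tab')
[-0.119, -0.02, 0.12] [('rail', np.float64(0.027)), ('tab', np.float64(0.036)), ('bays', np.float64(0.032)), ('legR', np.float64(0.012))] (np.float64(0.0), 'tab')
clock 14.65 shift [-95.1392 -53.4292 -82.9127] n>= 2.2840418955924795 | rot [ 0.0168 -0.0181  0.019 ] n>= 0.014830462734188428 rot/row [ 0.0168 -0.0181  0.019 ]
tip_h [-0.1802  0.0053  0.0216] j [ -37.    30.4  -53.  -118.9  -51.7   83.1] F [ 0.2 -0.  -0.4]
```

Clear. Lift and move to the right of the tab.

>>> send_rows --deltas '[{"dx": -12,"dy": -6.7,"dz": -10.4,"ax": 0,"ay": 0,"az": 0,"fingers": 0},{"dx": -12,"dy": -6.7,"dz": -10.4,"ax": 0,"ay": 0,"az": 0,"fingers": 0},{"dx": -12,"dy": -6.7,"dz": -10.4,"ax": 0,"ay": 0,"az": 0,"fingers": 0},{"dx": -12,"dy": -6.7,"dz": -10.4,"ax": 0,"ay": 0,"az": 0,"fingers": 0},{"dx": -12,"dy": -6.7,"dz": -10.4,"ax": 0,"ay": 0,"az": 0,"fingers": 0},{"dx": -12,"dy": -6.7,"dz": -10.4,"ax": 0,"ay": 0,"az": 0,"fingers": 0},{"dx": -12,"dy": -6.7,"dz": -10.4,"ax": 0,"ay": 0,"az": 0,"fingers": 0},{"dx": -11,"dy": -6.5,"dz": -10,"ax": 0,"ay": 0,"az": 0,"fingers": 0},{"dx": 0,"dy": 0,"dz": 0,"ax": 0,"ay": 0,"az": 0,"fingers": 0}]'

```text
clock: 15.78
tool_pos: [0.4646, -0.0358, 0.1361]
orientation: [-90.4, 34.8, 19.9]
force: [-0.4, 0.4, -0.5]
opening: 0.0004
```

Run:
```python
from h import *
rows(*pose([-.119,-.09,.12],55,30,180))
s=wcam();cv2.imwrite('pics/w11.png',s['image'])
```

```text
clock 15.78 shift [ 43.7452 -28.0189 -30.9102] n>= 1.00749108173538 | rot [ 0.0594 -0.0199  0.0486] n>= 0.037773062464251335 rot/row [ 0.0594 -0.0199  0.0486]
tip_h [-0.1793 -0.0893  0.1218] j [-31.6   3.6 -41.  -85.9 -40.1  30.6] F [-0.4  0.4 -0.5]
```

View pics/w11.png

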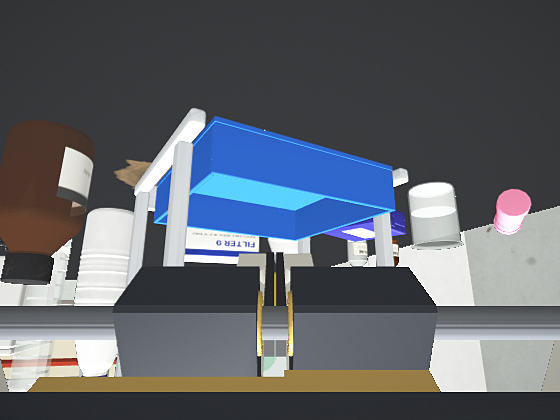

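>>> send_rows --deltas '[{"dx": 7.3,"dy": -4.7,"dz": -5.1,"ax": 0,"ay": 0,"az": 0,"fingers": 0},{"dx": 7.3,"dy": -4.7,"dz": -5.1,"ax": 0,"ay": 0,"az": 0,"fingers": 0},{"dx": 7.3,"dy": -4.7,"dz": -5.1,"ax": 0,"ay": 0,"az": 0,"fingers": 0},{"dx": 7.3,"dy": -4.7,"dz": -5.1,"ax": 0,"ay": 0,"az": 0,"fingers": 0},{"dx": 7.3,"dy": -4.7,"dz": -5.1,"ax": 0,"ay": 0,"az": 0,"fingers": 0},{"dx": 4,"dy": -2.5,"dz": -3,"ax": 0,"ay": 0,"az": 0,"fingers": 0},{"dx": 0,"dy": 0,"dz": 0,"ax": 0,"ay": 0,"az": 0,"fingers": 0}]'

```text
clock: 16.7
tool_pos: [0.5185, -0.0457, 0.1324]
orientation: [-90.1, 34.9, 20.0]
force: [0.3, -0.2, -0.8]
opening: 0.0005
```

Run:
```python
from h import *
rows(*pose([-.119,-.09,.12],55,30,180))
s=ctrl.snapshot('top');cv2.imwrite('pics/top12.png',cv2.resize(s['image'][155:245,220:310],(600,600)));w=ctrl.snapshot('side');cv2.imwrite('pics/side12.png',cv2.resize(w['image'][150:270,230:370],(700,600)))
```

```text
clock 16.7 shift [ 2.7107 -4.2859 -3.065 ] n>= 0.09875778059726249 | rot [0.0249 0.0015 0.0145] n>= 0.013744223890013138 rot/row [0.0249 0.0015 0.0145]
tip_h [-0.1246 -0.0897  0.1181] j [-28.3   8.1 -35.9 -86.9 -37.8  29. ] F [ 0.3 -0.2 -0.8]
```

View pics/top12.png

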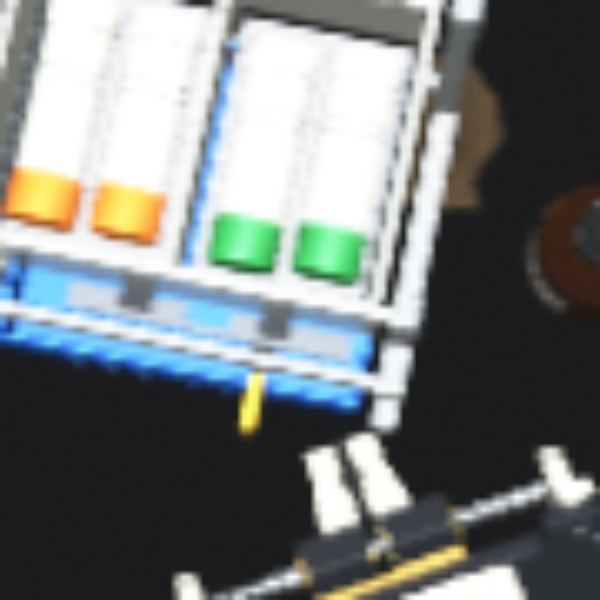

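View pics/side12.png

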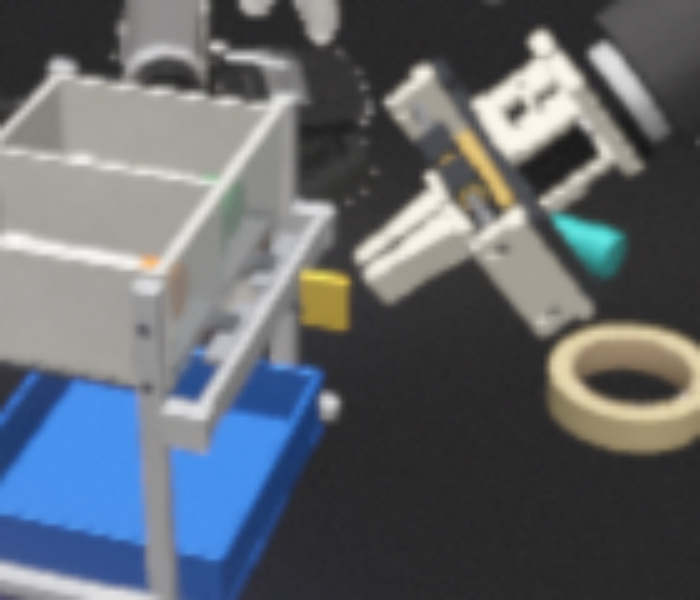

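Run:
```python
from h import *
rows(*pose([-.1096,-.085,.123],55,30,180))
```

```text
clock 16.8 shift [ 10.0859 -13.0738  -3.7255] n>= 0.2821191354094552 | rot [0.0235 0.0005 0.0138] n>= 0.012970747040455649 rot/row [0.0235 0.0005 0.0138]
tip_h [-0.1251 -0.0897  0.1181] j [-28.4   8.1 -35.9 -86.9 -37.8  29. ] F [-0.3 -0.6 -0.9]
```

>>> send_rows --deltas '[{"dx": 3.4,"dy": -4.4,"dz": -1.2,"ax": 0,"ay": 0,"az": 0,"fingers": 0},{"dx": 3.4,"dy": -4.4,"dz": -1.2,"ax": 0,"ay": 0,"az": 0,"fingers": 0},{"dx": 3.4,"dy": -4.4,"dz": -1.2,"ax": 0,"ay": 0,"az": 0,"fingers": 0},{"dx": 0,"dy": 0,"dz": 0,"ax": 0,"ay": 0,"az": 0,"fingers": 0}]'

```text
clock: 17.3
tool_pos: [0.5349, -0.0434, 0.1378]
orientation: [-90.2, 34.9, 20.0]
force: [-0.0, 0.5, -0.7]
opening: 0.0004
```

Run:
```python
from h import *
rows(*pose([-.1096,-.075,.123],55,30,180))
s=ctrl.snapshot('top');cv2.imwrite('pics/top13.png',cv2.resize(s['image'][155:245,220:310],(600,600)));w=ctrl.snapshot('side');cv2.imwrite('pics/side13.png',cv2.resize(w['image'][150:270,230:370],(700,600)))
```

```text
clock 17.3 shift [ 3.6203 -1.9916  8.7126] n>= 0.16071322348699957 | rot [0.0324 0.0012 0.0213] n>= 0.01846380741663961 rot/row [0.0324 0.0012 0.0213]
tip_h [-0.1088 -0.0846  0.1235] j [-26.1   8.3 -34.3 -86.4 -36.3  26.4] F [-0.   0.5 -0.7]
```

View pics/top13.png

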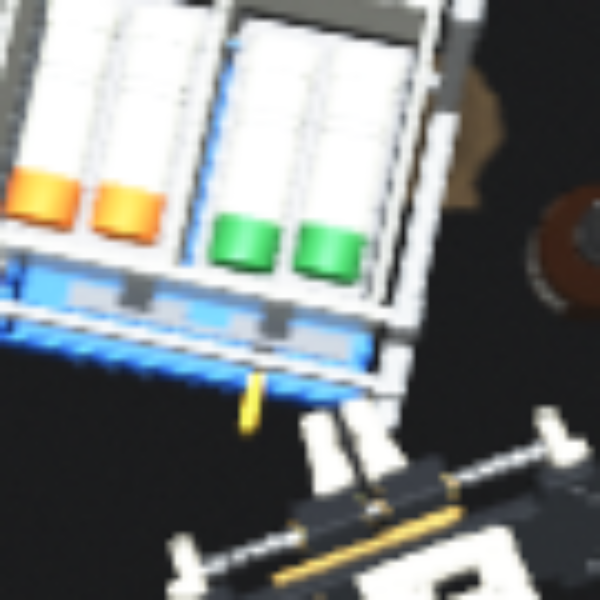

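View pics/side13.png

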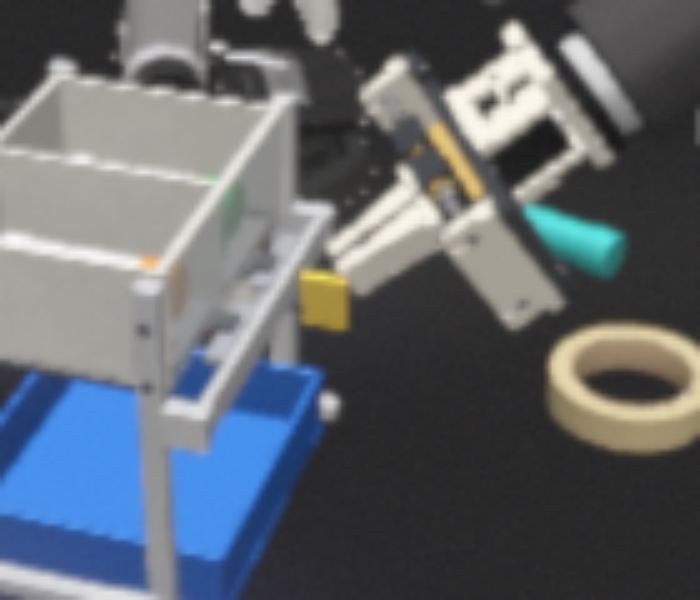

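>>> send_rows --deltas '[{"dx": 1.64,"dy": -1.15,"dz": 3.46,"ax": 0,"ay": 0,"az": 0,"fingers": 0},{"dx": 1.64,"dy": -1.15,"dz": 3.46,"ax": 0,"ay": 0,"az": 0,"fingers": 0},{"dx": 1.64,"dy": -1.15,"dz": 3.46,"ax": 0,"ay": 0,"az": 0,"fingers": 0},{"dx": 0,"dy": 0,"dz": 0,"ax": 0,"ay": 0,"az": 0,"fingers": 0}]'

```text
clock: 17.9
tool_pos: [0.5365, -0.0314, 0.1375]
orientation: [-90.1, 34.9, 20.0]
force: [0.0, 0.0, -0.2]
opening: 0.0008
```

>>> send_rows --deltas '[{"dx": 0.82,"dy": -0.57,"dz": 1.73,"ax": 0,"ay": 0,"az": 0,"fingers": 0},{"dx": 0,"dy": 0,"dz": 0,"ax": 0,"ay": 0,"az": 0,"fingers": 0}]'

```text
clock: 18.15
tool_pos: [0.5368, -0.0298, 0.1374]
orientation: [-90.1, 34.9, 20.0]
force: [0.1, 0.3, -0.7]
opening: 0.0004
```

>>> send_rows --deltas '[{"dx": 0.82,"dy": -0.57,"dz": 1.73,"ax": 0,"ay": 0,"az": 0,"fingers": 0},{"dx": 0,"dy": 0,"dz": 0,"ax": 0,"ay": 0,"az": 0,"fingers": 0}]'

```text
clock: 18.4
tool_pos: [0.5372, -0.0278, 0.1374]
orientation: [-90.1, 34.9, 20.0]
force: [-0.1, -0.0, 0.7]
opening: 0.0004
```

```bash
cat >> h.py <<'E'
def tabpos(s):
    """yellow tab in top view: centroid ray at z=.146 -> hopper frame"""
    im=s['image'];hsv=cv2.cvtColor(im,cv2.COLOR_BGR2HSV);m=cv2.inRange(hsv,(22,150,120),(35,255,255))
    m[:160]=0;m[232:]=0;m[:,:205]=0;m[:,285:]=0
    n,l,st,c=cv2.connectedComponentsWithStats(m);k=1+np.argmax(st[1:,4]) if n>1 else None
    return None if k is None else (st[k],c[k],hop(ray(s,c[k][0],c[k][1],.14)))
E
python3 - <<'E'
from h import *
rows(*pose([-.1096,-.06,.123],55,30,180))
s,w=look('l14');print(tabpos(s))
s['image']=cv2.imread('pics/top0.png');print(tabpos(s))
E
```

```text
clock 18.4 shift [ 3.4329 -2.2796  7.8003] n>= 0.14703145632829565 | rot [ 0.0236 -0.001   0.0158] n>= 0.013541701395525732 rot/row [ 0.0236 -0.001   0.0158]
tip_h [-0.1092 -0.0688  0.1231] j [-24.1   7.9 -34.8 -87.8 -34.8  26.5] F [-0.1 -0.   0.7]
(array([223, 181,   7,   7,  22], dtype=int32), array([225.6818, 183.6818]), array([-0.034,  0.07 ,  0.14 ]))
(array([223, 181,   7,   7,  24], dtype=int32), array([225.7917, 183.6667]), array([-0.0339,  0.0696,  0.14  ]))
```

View pics/l14.png

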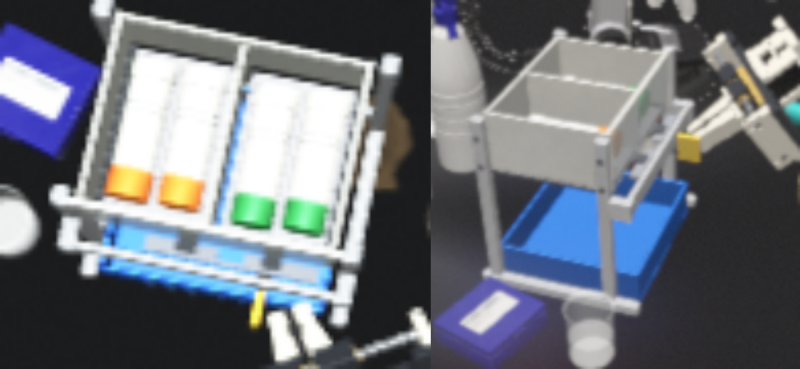

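>>> send_rows --deltas '[{"dx": 0.82,"dy": -0.57,"dz": 1.73,"ax": 0,"ay": 0,"az": 0,"fingers": 0},{"dx": 0,"dy": 0,"dz": 0,"ax": 0,"ay": 0,"az": 0,"fingers": 0}]'

```text
clock: 18.75
tool_pos: [0.5375, -0.0258, 0.1374]
orientation: [-90.1, 34.9, 20.0]
force: [-1.0, -0.0, -0.8]
opening: 0.0007
```

>>> send_rows --deltas '[{"dx": 0.82,"dy": -0.57,"dz": 1.73,"ax": 0,"ay": 0,"az": 0,"fingers": 0},{"dx": 0,"dy": 0,"dz": 0,"ax": 0,"ay": 0,"az": 0,"fingers": 0}]'

```text
clock: 19.0
tool_pos: [0.5379, -0.0238, 0.1375]
orientation: [-90.1, 34.9, 20.0]
force: [0.4, -0.9, 0.2]
opening: 0.0005
```

```bash
sed -i 's/m\[:160\]=0;m\[232:\]=0;m\[:,:205\]=0/m[:203]=0;m[232:]=0;m[:,:222]=0/' h.py
cat >> h.py <<'E'
def step(tag):
    o,R=state();s,w=look(tag);t=tabpos(s);tip=hop(o['tool_pos']+R.apply([.025,0,0]))
    print('clock',o['clock'],'F',o['force'].round(1),'tip',tip,'tab',t[2] if t else None, t[0] if t else '')
E
python3 - <<'E'
from h import *
step('l15')
s=ctrl.snapshot('top');s['image']=cv2.imread('pics/top0.png');print(tabpos(s))
E
```

```text
clock 19.0 F [ 0.4 -0.9  0.2] tip [-0.1093 -0.0647  0.1231] tab [-0.118  -0.0427  0.14  ] [256 214   3   6   9]
(array([257, 217,   1,   2,   2], dtype=int32), array([257. , 217.5]), array([-0.1189, -0.0446,  0.14  ]))
```

View pics/l15.png

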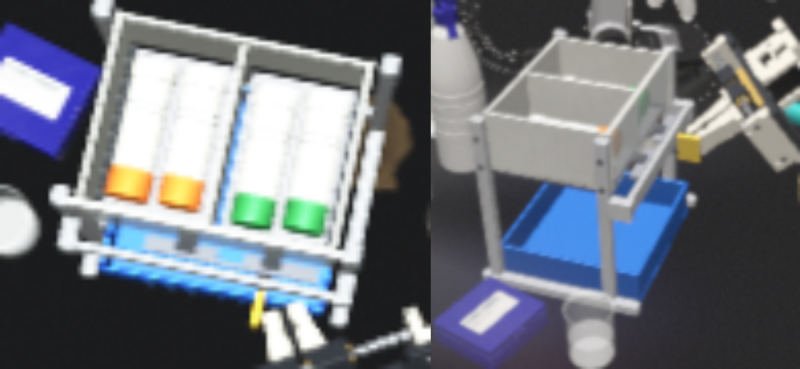

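>>> send_rows --deltas '[{"dx": 0.82,"dy": -0.57,"dz": 1.73,"ax": 0,"ay": 0,"az": 0,"fingers": 0},{"dx": 0.82,"dy": -0.57,"dz": 1.73,"ax": 0,"ay": 0,"az": 0,"fingers": 0},{"dx": 0.82,"dy": -0.57,"dz": 1.73,"ax": 0,"ay": 0,"az": 0,"fingers": 0},{"dx": 0,"dy": 0,"dz": 0,"ax": 0,"ay": 0,"az": 0,"fingers": 0}]'

```text
clock: 19.65
tool_pos: [0.539, -0.0184, 0.1374]
orientation: [-90.2, 34.9, 19.9]
force: [-1.3, -4.2, 0.5]
opening: 0.0008
```

Run:
```python
from h import *
step('l16')
s=wcam();cv2.imwrite('pics/w16.png',s['image'])
```

```text
clock 19.65 F [-1.3 -4.2  0.5] tip [-0.1091 -0.0593  0.1231] tab [-0.1175 -0.039   0.14  ] [255 214   2   6   7]
```

View pics/l16.png

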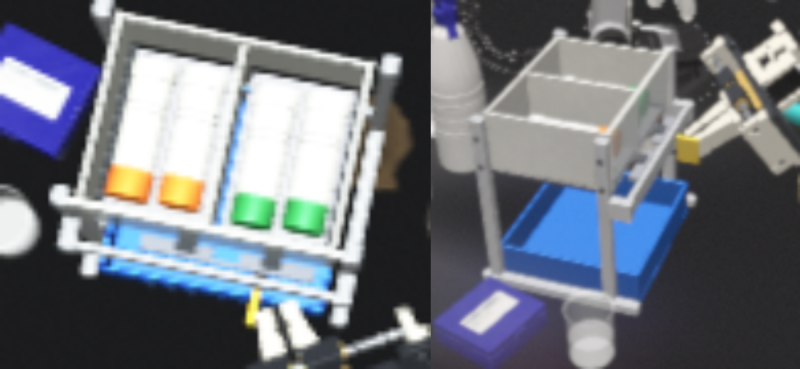

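View pics/w16.png

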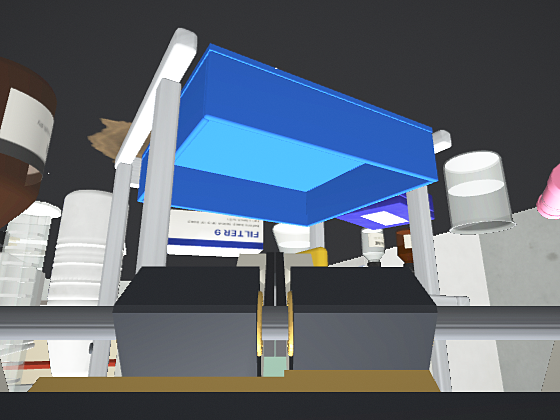

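>>> send_rows --deltas '[{"dx": 0.82,"dy": -0.57,"dz": 1.73,"ax": 0,"ay": 0,"az": 0,"fingers": 0},{"dx": 0.82,"dy": -0.57,"dz": 1.73,"ax": 0,"ay": 0,"az": 0,"fingers": 0},{"dx": 0.82,"dy": -0.57,"dz": 1.73,"ax": 0,"ay": 0,"az": 0,"fingers": 0},{"dx": 0.82,"dy": -0.57,"dz": 1.73,"ax": 0,"ay": 0,"az": 0,"fingers": 0},{"dx": 0,"dy": 0,"dz": 0,"ax": 0,"ay": 0,"az": 0,"fingers": 0}]'

```text
clock: 20.42
tool_pos: [0.5404, -0.01, 0.1375]
orientation: [-90.1, 34.9, 20.0]
force: [1.1, -2.9, -0.3]
opening: 0.0002
```

Run:
```python
from h import *
step('l17')
```

```text
clock 20.425 F [ 1.1 -2.9 -0.3] tip [-0.1092 -0.0507  0.1232] tab [-0.1147 -0.0307  0.14  ] [252 213   3   6   9]
```

View pics/l17.png

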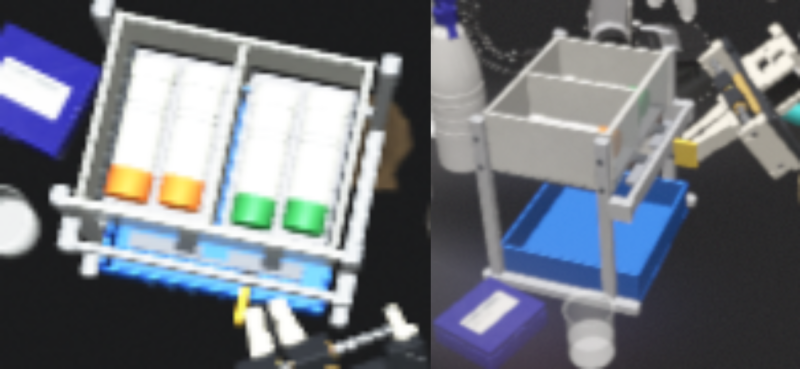

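>>> send_rows --deltas '[{"dx": 0.82,"dy": -0.57,"dz": 1.73,"ax": 0,"ay": 0,"az": 0,"fingers": 0},{"dx": 0,"dy": 0,"dz": 0,"ax": 0,"ay": 0,"az": 0,"fingers": 0},{"dx": 0,"dy": 0,"dz": 0,"ax": 0,"ay": 0,"az": 0,"fingers": 0},{"dx": 0,"dy": 0,"dz": 0,"ax": 0,"ay": 0,"az": 0,"fingers": 0}]'

```text
clock: 21.02
tool_pos: [0.5407, -0.0082, 0.1374]
orientation: [-90.1, 34.9, 20.0]
force: [0.3, -3.8, -1.6]
opening: 0.0002
```

```bash
cat >> h.py <<'E'
def chk(tag):
    o,R=state();s,w=look(tag);t=tabpos(s);tip=hop(o['tool_pos']+R.apply([.025,0,0]))
    hs=cv2.cvtColor(s['image'],cv2.COLOR_BGR2HSV)[140:230,195:300];f=lambda a,b,v=120:cv2.inRange(hs,(a,v,100),(b,255,255))
    og=f(8,20);n,_,st,c=cv2.connectedComponentsWithStats(og);gr=f(45,80)
    ref=cv2.imread('pics/top0.png');d=cv2.absdiff(ref,s['image'])[140:195,210:290].mean()
    print('clock',round(o['clock'],2),'F',o['force'].round(1),'tip_hy',tip[1].round(4),'tab',t[2][1].round(4) if t else None,'orange',[(c[i]+[195,140]).round(1).tolist()+[int(st[i,4])] for i in range(1,n) if st[i,4]>5],'green',int((gr>0).sum()),'baydiff',d.round(2))
E
python3 - <<'E'
from h import *
chk('l18')
E
```

```text
clock 21.02 F [ 0.3 -3.8 -1.6] tip_hy -0.0489 tab -0.0287 orange [[225.7, 185.0, 45], [239.2, 187.7, 34]] green 116 baydiff 1.41
```

>>> send_rows --deltas '[{"dx": 0.82,"dy": -0.57,"dz": 1.73,"ax": 0,"ay": 0,"az": 0,"fingers": 0},{"dx": 0,"dy": 0,"dz": 0,"ax": 0,"ay": 0,"az": 0,"fingers": 0},{"dx": 0,"dy": 0,"dz": 0,"ax": 0,"ay": 0,"az": 0,"fingers": 0},{"dx": 0,"dy": 0,"dz": 0,"ax": 0,"ay": 0,"az": 0,"fingers": 0}]'

```text
clock: 21.62
tool_pos: [0.541, -0.0063, 0.1374]
orientation: [-90.1, 34.9, 20.0]
force: [1.2, -4.9, -0.7]
opening: 0.0004
```

Run:
```python
from h import *
chk('l19')
```

```text
clock 21.62 F [ 1.2 -4.9 -0.7] tip_hy -0.047 tab -0.0265 orange [[225.7, 185.0, 45], [239.1, 187.6, 34]] green 116 baydiff 1.38
```

>>> send_rows --deltas '[{"dx": 0.82,"dy": -0.57,"dz": 1.73,"ax": 0,"ay": 0,"az": 0,"fingers": 0},{"dx": 0,"dy": 0,"dz": 0,"ax": 0,"ay": 0,"az": 0,"fingers": 0},{"dx": 0,"dy": 0,"dz": 0,"ax": 0,"ay": 0,"az": 0,"fingers": 0},{"dx": 0,"dy": 0,"dz": 0,"ax": 0,"ay": 0,"az": 0,"fingers": 0}]'

```text
clock: 22.22
tool_pos: [0.5414, -0.0043, 0.1374]
orientation: [-90.1, 34.9, 20.0]
force: [1.2, -4.3, -0.1]
opening: 0.0005
```

Run:
```python
from h import *
chk('l20')
```

```text
clock 22.23 F [ 1.2 -4.3 -0.1] tip_hy -0.0449 tab -0.0257 orange [[225.7, 185.0, 45], [239.1, 187.6, 34]] green 116 baydiff 1.36
```

View pics/l20.png

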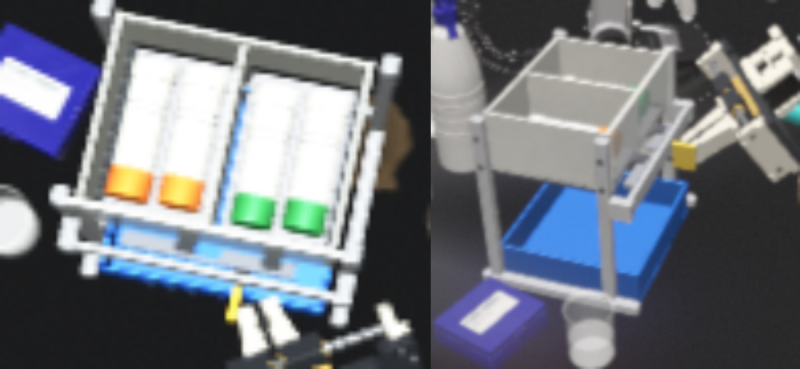

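>>> send_rows --deltas '[{"dx": 1,"dy": -0.7,"dz": 2.1,"ax": 0,"ay": 0,"az": 0,"fingers": 0},{"dx": 0,"dy": 0,"dz": 0,"ax": 0,"ay": 0,"az": 0,"fingers": 0},{"dx": 0,"dy": 0,"dz": 0,"ax": 0,"ay": 0,"az": 0,"fingers": 0},{"dx": 0,"dy": 0,"dz": 0,"ax": 0,"ay": 0,"az": 0,"fingers": 0}]'

```text
clock: 22.82
tool_pos: [0.5418, -0.0019, 0.1374]
orientation: [-90.1, 34.9, 20.0]
force: [1.7, -4.8, 0.2]
opening: 0.0005
```

Run:
```python
from h import *
chk('l21')
```

```text
clock 22.82 F [ 1.7 -4.8  0.2] tip_hy -0.0425 tab -0.0236 orange [[225.7, 185.0, 45], [239.1, 187.6, 34]] green 116 baydiff 1.31
```

>>> send_rows --deltas '[{"dx": 1,"dy": -0.7,"dz": 2.1,"ax": 0,"ay": 0,"az": 0,"fingers": 0},{"dx": 0,"dy": 0,"dz": 0,"ax": 0,"ay": 0,"az": 0,"fingers": 0},{"dx": 0,"dy": 0,"dz": 0,"ax": 0,"ay": 0,"az": 0,"fingers": 0},{"dx": 0,"dy": 0,"dz": 0,"ax": 0,"ay": 0,"az": 0,"fingers": 0}]'

```text
clock: 23.42
tool_pos: [0.5422, 0.0005, 0.1374]
orientation: [-90.1, 34.9, 20.0]
force: [2.1, -4.3, 0.2]
opening: 0.0001
```

Run:
```python
from h import *
chk('l22')
```

```text
clock 23.43 F [ 2.1 -4.3  0.2] tip_hy -0.04 tab -0.0202 orange [[225.7, 185.0, 45], [239.1, 187.6, 34]] green 114 baydiff 1.27
```

>>> send_rows --deltas '[{"dx": 1,"dy": -0.7,"dz": 2.1,"ax": 0,"ay": 0,"az": 0,"fingers": 0},{"dx": 0,"dy": 0,"dz": 0,"ax": 0,"ay": 0,"az": 0,"fingers": 0},{"dx": 0,"dy": 0,"dz": 0,"ax": 0,"ay": 0,"az": 0,"fingers": 0},{"dx": 0,"dy": 0,"dz": 0,"ax": 0,"ay": 0,"az": 0,"fingers": 0}]'

```text
clock: 24.02
tool_pos: [0.5427, 0.0029, 0.1374]
orientation: [-90.1, 34.9, 20.0]
force: [1.8, -5.0, 0.5]
opening: 0.0005
```

Run:
```python
from h import *
chk('l23')
```

```text
clock 24.02 F [ 1.8 -5.   0.5] tip_hy -0.0376 tab -0.0175 orange [[225.7, 185.0, 45], [239.1, 187.7, 35]] green 119 baydiff 1.24
```

>>> send_rows --deltas '[{"dx": 1,"dy": -0.7,"dz": 2.1,"ax": 0,"ay": 0,"az": 0,"fingers": 0},{"dx": 0,"dy": 0,"dz": 0,"ax": 0,"ay": 0,"az": 0,"fingers": 0},{"dx": 0,"dy": 0,"dz": 0,"ax": 0,"ay": 0,"az": 0,"fingers": 0},{"dx": 0,"dy": 0,"dz": 0,"ax": 0,"ay": 0,"az": 0,"fingers": 0}]'

```text
clock: 24.62
tool_pos: [0.5431, 0.0053, 0.1374]
orientation: [-90.1, 34.9, 20.0]
force: [1.2, -4.9, -0.6]
opening: 0.0002
```

Run:
```python
from h import *
chk('l24')
o,R=state();Rh=TH.inv()*R;tip=hop(o['tool_pos']+R.apply([.025,0,0]))
ob=obst(-.0175,-.095);print(clr(Rh,tip,BODY,ob),o['joint_pos'].round(1))
```

```text
clock 24.62 F [ 1.2 -4.9 -0.6] tip_hy -0.0352 tab -0.0152 orange [[225.7, 185.0, 45], [239.1, 187.7, 35]] green 119 baydiff 1.21
(np.float64(0.012243920568345112), 'legR') [-19.8   7.4 -35.5 -91.  -31.6  26.8]
```

View pics/l24.png

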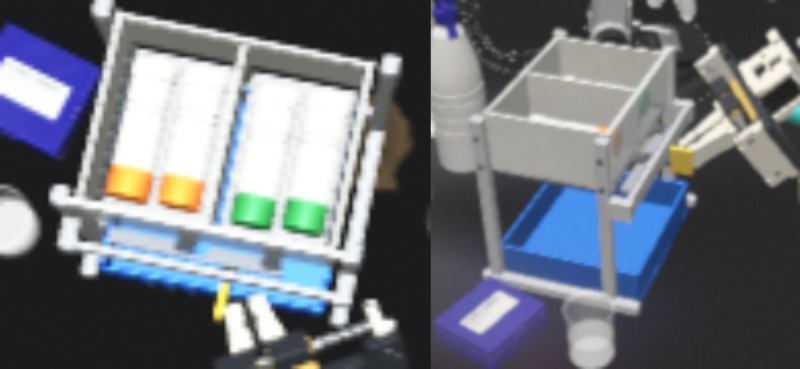

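>>> send_rows --deltas '[{"dx": 1,"dy": -0.7,"dz": 2.1,"ax": 0,"ay": 0,"az": 0,"fingers": 0},{"dx": 0,"dy": 0,"dz": 0,"ax": 0,"ay": 0,"az": 0,"fingers": 0},{"dx": 0,"dy": 0,"dz": 0,"ax": 0,"ay": 0,"az": 0,"fingers": 0},{"dx": 0,"dy": 0,"dz": 0,"ax": 0,"ay": 0,"az": 0,"fingers": 0}]'

```text
clock: 25.22
tool_pos: [0.5435, 0.0076, 0.1374]
orientation: [-90.1, 34.9, 20.0]
force: [1.7, -5.6, -0.6]
opening: 0.0005
```

Run:
```python
from h import *
chk('l25')
o,R=state();Rh=TH.inv()*R;tip=hop(o['tool_pos']+R.apply([.025,0,0]))
ob=obst(-.0175,-.095)
for d in(0,.005,.01,.016):print(d,{k:clr(Rh,tip+[0,d,0],BODY,{k:ob[k]})[0].round(4) for k in('rail','bays','legR')})
```

```text
clock 25.23 F [ 1.7 -5.6 -0.6] tip_hy -0.0328 tab -0.0143 orange [[225.7, 185.0, 45], [239.2, 187.7, 36]] green 119 baydiff 1.19
0 {'rail': np.float64(0.0278), 'bays': np.float64(0.0301), 'legR': np.float64(0.0106)}
0.005 {'rail': np.float64(0.0258), 'bays': np.float64(0.027), 'legR': np.float64(0.0068)}
0.01 {'rail': np.float64(0.0232), 'bays': np.float64(0.0245), 'legR': np.float64(0.0053)}
0.016 {'rail': np.float64(0.0212), 'bays': np.float64(0.0223), 'legR': np.float64(0.0051)}
```

>>> send_rows --deltas '[{"dx": 1,"dy": -0.7,"dz": 2.1,"ax": 0,"ay": 0,"az": 0,"fingers": 0},{"dx": 0,"dy": 0,"dz": 0,"ax": 0,"ay": 0,"az": 0,"fingers": 0},{"dx": 0,"dy": 0,"dz": 0,"ax": 0,"ay": 0,"az": 0,"fingers": 0},{"dx": 0,"dy": 0,"dz": 0,"ax": 0,"ay": 0,"az": 0,"fingers": 0}]'

```text
clock: 25.82
tool_pos: [0.5439, 0.0101, 0.1374]
orientation: [-90.1, 34.9, 20.0]
force: [1.9, -4.7, -0.3]
opening: 0.0007
```

Run:
```python
from h import *
chk('l26')
```

```text
clock 25.82 F [ 1.9 -4.7 -0.3] tip_hy -0.0303 tab -0.0101 orange [[232.6, 189.7, 7]] green 115 baydiff 22.19
```

The left floor has opened; stop pushing and look.

View pics/l26.png

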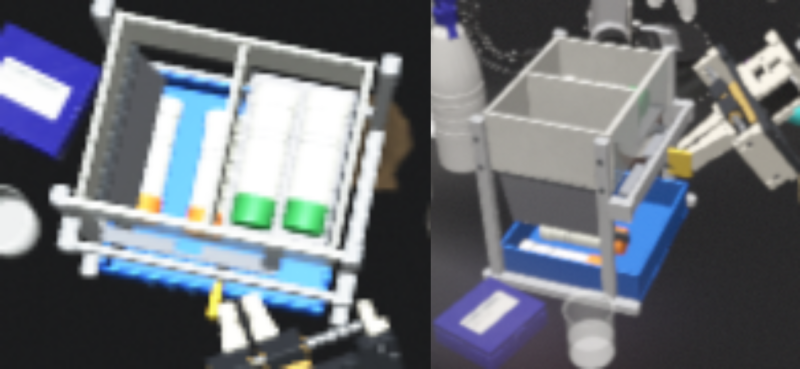

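>>> send_rows --deltas '[{"dx": -1.64,"dy": 1.15,"dz": -3.46,"ax": 0,"ay": 0,"az": 0,"fingers": 0},{"dx": -2.5,"dy": 1.7,"dz": -5.2,"ax": 0,"ay": 0,"az": 0,"fingers": 0},{"dx": -7.1,"dy": 5,"dz": 5,"ax": 0,"ay": 0,"az": 0,"fingers": 0},{"dx": -14.2,"dy": 10,"dz": 10,"ax": 0,"ay": 0,"az": 0,"fingers": 0},{"dx": -14.2,"dy": 10,"dz": 10,"ax": 0,"ay": 0,"az": 0,"fingers": 0},{"dx": -14.2,"dy": 10,"dz": 10,"ax": 0,"ay": 0,"az": 0,"fingers": 0},{"dx": 0,"dy": 0,"dz": 0,"ax": 0,"ay": 0,"az": 0,"fingers": 0},{"dx": 0,"dy": 0,"dz": 0,"ax": 0,"ay": 0,"az": 0,"fingers": 0}]'

```text
clock: 26.92
tool_pos: [0.4733, 0.012, 0.1376]
orientation: [-90.2, 34.9, 19.9]
force: [0.4, 0.1, 0.8]
opening: 0.0002
```

Run:
```python
from h import *
chk('l27');print(ctrl.get_obs()['qvel'].round(2))
s=ctrl.snapshot('top');cv2.imwrite('pics/top27.png',cv2.resize(s['image'][135:235,180:313],(798,600)));w=ctrl.snapshot('side');cv2.imwrite('pics/side27.png',cv2.resize(w['image'][150:300,190:340],(600,600)))
k=133/798
for n,p,z in(('trayL',(197,0),0),): pass
a=cv2.imread('pics/top0.png');d=cv2.absdiff(a,s['image']).max(2)
for n,(x0,x1,y0,y1) in dict(bottle=(298,322,178,205),beaker=(183,207,182,206),box=(183,220,145,178)).items(): print(n,d[y0:y1,x0:x1].max(),d[y0:y1,x0:x1].mean())
```

```text
clock 26.93 F [0.4 0.1 0.8] tip_hy -0.0407 tab -0.0119 orange [[232.6, 189.7, 7]] green 115 baydiff 23.42
[ 0.14  0.3   0.01  0.05 -0.05  0.02]
bottle 30 1.9351851851851851
beaker 6 2.3125
box 6 2.864045864045864
```

View pics/top27.png

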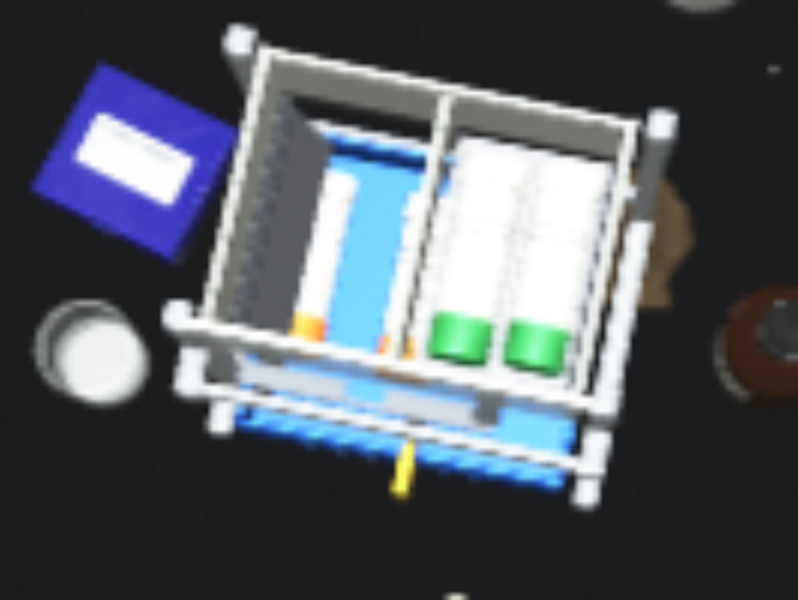

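View pics/side27.png

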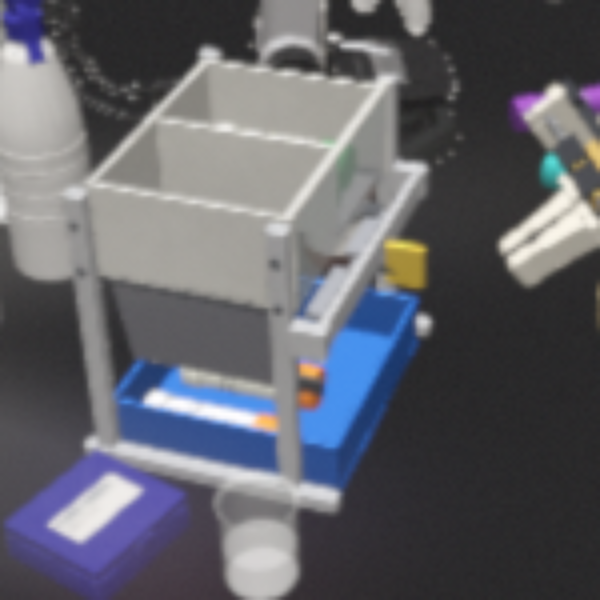

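```bash
python3 -c "
from plant import ctrl
print(ctrl.close_job(), ctrl.get_obs()['clock'])"
```

```text
the job is handed in; nothing more can be done
the job is handed in; nothing more can be done
```

The job is done and handed in at about 27 s of the 67 s allowed; no verdict was reported.

- **Tray:** I pushed it in with the closed fingertips until the force along the push rose steadily to about 15 N while the tray stopped moving. Its front edge measured about -95 to -99 mm in the hopper's frame, against -95 mm for home. My frame fit was off by 1 to 3 mm. It had not moved by the last check (pixel comparison, under 2 mm).
- **Release tab:** I pushed it left, in 2 to 2.5 mm steps once it neared the earliest release point, checking the left bay after each. The left floor dropped at roughly 35 mm of slide, estimated from the pictures. I stopped there and backed off.
- **Last pictures:** The left floor hangs open and both orange-capped tubes lie in the tray. Both green-capped tubes still lie in the right bay, which looks unchanged; I judged its floor shut from that and did not see the floor from below.
- **Bystanders:** The beaker and box pictures match the start. The bottle's picture differs slightly at a few pixels (at most 30 grey levels, mean 2). I took that for shading rather than movement, but did not check it further.
- **First approach:** My first tilt ran joint 3 to its lower limit at -58°, so I went round by another arm posture. The arm touched nothing then.

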